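# Close up a row of fossil blocks against the scan-bed stop

### The arm

A 6-joint arm with a two-finger parallel gripper is mounted at the origin on the work surface. World frame = base frame: x ahead of the robot, y to its left, z up, the work surface at z = 0. Lengths are in m, angles in rad, forces in N, time in s.
With the tool pointing down it reaches from about 0.375 to 0.9 m from the base axis. Payload 3.1 kg.
Tool frame: the origin (TCP) lies midway between the tips of the shut fingers; the grasp point (between the pads) lies robot.grip_point_offset behind it (robot.grip_point_offset is the distance from the TCP to the grasp point, in m); z points along the fingers, y is the direction in which the jaws open and shut (so a half turn about z gives the same grasp; the last joint's range is limited). The gripper opens to 87 mm and grips with 3 to 60 N. Pads are 19 mm wide; open, the fingers measure 117 mm over their backs; the gripper's body (75 mm by 190 mm) begins 51 mm behind the grasp point.
Start: joints at [-1.44, 0.527, 1.433, -0, 1.181, -0.178], TCP at [0.19, -0.595, 0.186] pointing down, gripper open.
Joint ranges: [-3.08, 3.08], [-0.75, 2.2], [0.22, 2.44], [-1.43, 4.57], [0, 2.65], [-2.85, 2.85]. Speed limits (rad/s): [2.79, 2.79, 3.14, 3.14, 3.14, 3.14].

### API

Orientations are given as a unit quaternion [x, y, z, w].
In Python, from rig import robot, cams, hand_in gives the robot as it stands. The module is installed in compiled form; this text tells all that it offers.
- The arm moves only by the tool send_rows, never from a script. Its argument "steps" is one flat list of numbers, 5 for each row, row after row: the finger opening in m, from 0 to 0.087, then the shift along the tool's x, y, z in m, then the turn about the tool's z in rad. A call has 1 to 8 rows; each row is the pose to reach, as a shift and turn from the pose measured when the call began, along the tool's axes at that moment; what a row does not reach only later rows make up. A row lasts 1/8 s, in which the tool goes at most 62.5 mm and 10.7 degrees, less where a joint would pass 70% of its speed; a pose out of reach is approached as far as the arm can. A call with a gripper value outside its range is refused whole. The fingers move at their own pace and stop on an object; "force" is the grip in N (left out, the last holds). Time passes only in rows, so rows that repeat a pose let the fingers close. It gives the time, the measured TCP pose, the force and the opening at its end, in the units of the state.
- robot.get_obs(): the state, without advancing time (a new reading comes with each control period).
- cams.camera(name): name is "side" or "top" or "wrist"; returns a dict with "color" (420x560x3 uint8, red, green, blue), "range_z" (420x560 float32, m along the optical axis (not along the pixel's ray), 0 where there is no reading), "intrinsics" (3x3 intrinsics, pixels), "extrinsics" (4x4, takes a point from camera to world coordinates). Camera axes: x right, y down, z forward; pixel columns grow to the right and rows downward; lengths in m; the calibration is good to about 2 mm. A picture is of the moment at which its call begins.
- hand_in(): hands the job in, once; it reports no verdict.
The state is a dict: "time": time; "q": joint angles; "joint_velocities": joint speeds; "joint_torque": joint torques, N m; "position": TCP position; "tool_rot": TCP orientation; "ft_force": force on the tool from outside, world axes, zero at the start; "moment": the same for the moment, N m; "grip_width": finger opening in m.
Only numpy, scipy, OpenCV 4.12 (cv2) and the standard library are available. Lean on these libraries where they do the work, as an engineer would, in place of code of your own. Each camera call takes 0.05 s, during which the arm holds its last target.

### The job

Fetch the loose aluminium follower block, set it down behind the hindmost of the four plaster specimen blocks, and with it push the whole row straight into the lane, all four together, until the front one bears firmly on the spring-padded stop: press it in for about half a second with roughly 6 to 10 N on the pad, never more than 15 N, for the specimens are brittle. Then let go and leave the follower standing flat against the closed-up row, with the front block still resting on the pad. Touch the specimens only with the follower, do not let the row buckle, turn or tip, and leave everything else on the table alone.

Things in the scene. Friction and masses are not known exactly. Their poses are not given: they have to be found in the camera images.
- lane: fixed lane: two aluminium rails 20 mm high, 10 thick, 250 long, 57 apart inside, no floor (parts slide on the table), flared for 40 mm before the mouth. Origin at table height in the middle of the mouth, where the straight rails start; x runs along the middle line INTO the lane, y across, z up. Sliding the row takes 2 to 8 N and the follower up to 4 more (masses, friction vary); the pad's push adds to that
- lane_end (a point): middle of the lane's closed end, 250 mm in from the mouth, 10 mm up. Before it a stop (dark carriage over the rails, 34 mm high, black knob to 50) is clamped immovably, with a sprung rubber pad facing the mouth. Where it is clamped is not measured: pad face 165 to 205 mm in from the mouth, find it by feel. Pad gives 2 N per mm, 9 mm at most
- block1: white plaster specimen block, 40 mm along the row (its x), 50 across (its y), 26 high, 0.08 to 0.17 kg, carrying a spool-shaped vertebra (top at 39 mm); front of the row, nearest the lane's mouth. Origin at the centre of its underside, x roughly along the lane. The four stand in a loose row on the table before the mouth, gaps of a few mm between them, a little out of line
- block2: white plaster specimen block, 40 mm along the row (its x), 50 across (its y), 26 high, 0.08 to 0.17 kg, carrying a thin curved rib (top at 36 mm); second. Origin at the centre of its underside, x roughly along the lane. The four stand in a loose row on the table before the mouth, gaps of a few mm between them, a little out of line
- block3: white plaster specimen block, 40 mm along the row (its x), 50 across (its y), 26 high, 0.08 to 0.17 kg, carrying a dark upright tooth (top at 44 mm); third. Origin at the centre of its underside, x roughly along the lane. The four stand in a loose row on the table before the mouth, gaps of a few mm between them, a little out of line
- block4: white plaster specimen block, 40 mm along the row (its x), 50 across (its y), 26 high, 0.08 to 0.17 kg, carrying a coiled shell, stepped disc (top at 38 mm); hindmost, farthest from the lane. Origin at the centre of its underside, x roughly along the lane. The four stand in a loose row on the table before the mouth, gaps of a few mm between them, a little out of line
- follower_stem (a point): centre of the upright stem of the loose aluminium follower block, 52 mm above the block's underside; the stem is 24 mm wide (y) and 30 mm long (x), from 26 to 76 mm height, standing in the middle of a base 50 x 50 mm, 26 high; 0.3 kg; same fore and aft. x and y along its sides, z up. Stem is the place to grip
- follower: the follower block itself: origin at the centre of its underside, axes as for its stem
- rock: loose lump of grey rock, about 65 mm across and 42 high; bystander (it and the follower swap places from run to run); origin at the centre of its underside
- cup: empty white plastic cup, 68 mm across, 65 high; bystander, origin under its centre
- foam_bone: slab of white foam 50 x 100 x 18 mm with a small bone on it (34 high); bystander, origin under its centre
- brush: wooden-handled brush lying down; bystander, origin under it
- jar: small amber jar with black cap, 48 mm across, 65 high; bystander, origin under its centre
Things that resemble listed ones, but are neither listed nor needed, are in the scene too. Leave any purple or yellow look-alike of the block2 alone.

How it is judged:
By the outcome, as a careful person would: the job done as asked, in the order asked, and still so for the second after the job is handed in, with the robot touching nothing.
It also fails if it takes over 72 s, if anything falls off the work surface, if the arm or the gripper's body presses on something with over 40 N, if the wrist force passes 120 N, or if a joint passes its speed limit or range.

## Working session

There is one attempt and no reset: what is moved stays moved. The work goes in short steps, Python scripts to look and compute and a tool call to move; the robot and the scene stay as the last step left them, time stands still between calls to the robot, and variables do not carry over. Pictures are saved under pics/ and viewed, and the job is handed in when it is done.

Besides the shell and the picture viewer there is one more tool, called after ">>>" as name(argument=value, ...) on one line, values as JSON. send_rows: Moves the arm, as the interface text tells. Its arguments: {"type":"object","properties":{"steps":{"type":"array","items":{"type":"number"}},"force":{"type":"number"}},"required":["steps"]}

```bash
mkdir -p pics
cat > h.py <<'E'
import numpy as np, cv2
from rig import robot, cams, hand_in
def snap(n,f):
    c=cams.camera(n); np.savez('pics/'+f+'.npz',**c)
    cv2.imwrite('pics/'+f+'.png',c['color'][:,:,::-1]); return c
def cloud(c):
    z=c['range_z'];K=c['intrinsics'];v,u=np.mgrid[:z.shape[0],:z.shape[1]]
    P=np.stack([(u-K[0,2])/K[0,0]*z,(v-K[1,2])/K[1,1]*z,z],-1)
    T=c['extrinsics'];W=P@T[:3,:3].T+T[:3,3];W[z==0]=np.nan;return W
E
python3 - <<'E'
from h import *
print(robot.get_obs(), robot.grip_point_offset)
for n in ['top','side']:
    c=snap(n,n+'0');print(n,c['intrinsics'],c['extrinsics'])
E
```

```text
{'time': 0.0, 'q': array([-1.44052508e+00,  5.28442363e-01,  1.43392822e+00, -7.78742743e-06,
        1.18138316e+00, -1.78477445e-01]), 'joint_velocities': array([ 3.48340052e-04, -2.50022516e-04, -6.43425000e-05,  1.98830873e-03,
       -1.04088770e-03, -1.43931495e-04]), 'joint_torque': array([-6.94057435e-04, -4.40056014e+01, -1.76594335e+01,  6.30973466e-02,
        5.81781403e-02, -1.66674076e-04]), 'position': array([ 0.18984748, -0.59460714,  0.1851781 ]), 'tool_rot': array([ 9.88107121e-01,  1.53763289e-01,  2.24423933e-05, -1.08031728e-03]), 'ft_force': array([-0.35365504, -0.26570715,  0.28215912]), 'moment': array([-0.00666408,  0.01928946, -0.03607416]), 'grip_width': 0.08685763774795181} 0.0187
top [[538.51393932   0.         283.54298465]
 [  0.         538.51393932 205.3122524 ]
 [  0.           0.           1.        ]] [[-1.18029284e-02 -9.97320019e-01  7.22043731e-02  4.91082160e-01]
 [-9.99928047e-01  1.16173462e-02 -2.98966987e-03  3.40071358e-04]
 [ 2.14283441e-03 -7.22344647e-02 -9.97385377e-01  1.21706733e+00]
 [ 0.00000000e+00  0.00000000e+00  0.00000000e+00  1.00000000e+00]]
side [[384.06061345   0.         282.89025519]
 [  0.         384.06061345 211.32839415]
 [  0.           0.           1.        ]] [[-0.96731479 -0.18558228  0.17280425  0.39370439]
 [-0.25352358  0.72196965 -0.64380558  0.7155322 ]
 [-0.00528052 -0.66657261 -0.7454214   0.88344718]
 [ 0.          0.          0.          1.        ]]
```

View pics/top0.png

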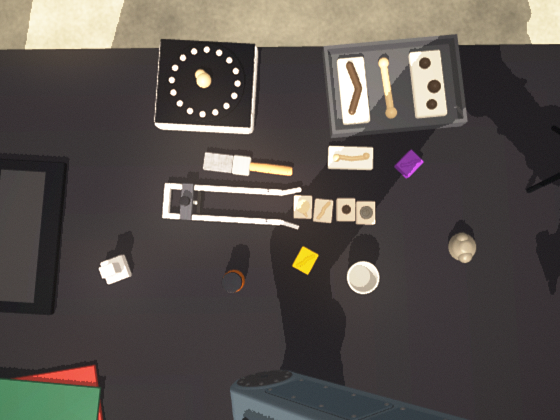

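View pics/side0.png

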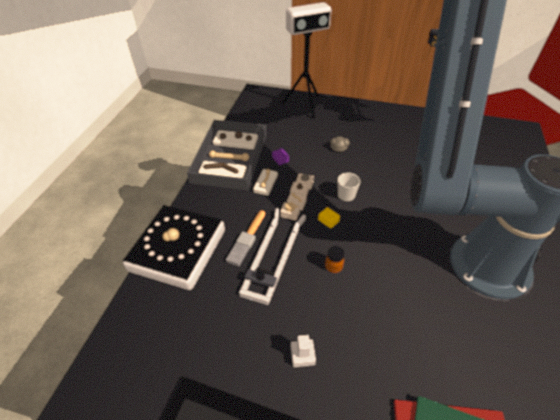

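Run:
```python
from h import *
import numpy as np
c=dict(np.load('pics/top0.npz'));W=cloud(c);im=c['color'][:,:,::-1]
a=cv2.resize(im[170:240,150:390],None,fx=3.3,fy=3.3,interpolation=cv2.INTER_CUBIC)
b=cv2.resize(im[240:300,85:145],None,fx=5,fy=5,interpolation=cv2.INTER_CUBIC)
o=np.zeros((a.shape[0]+b.shape[0],a.shape[1],3),np.uint8);o[:a.shape[0]]=a;o[a.shape[0]:,:b.shape[1]]=b
cv2.imwrite('pics/crop0.png',o)
# rasterise heights
np.set_printoptions(linewidth=250,precision=0,suppress=True)
print((W[255:290:1,95:136:2,2]*1000).round())
print((W[185:235:2,290:385:3,2]*1000).round())
for p in [(303,207),(323,210),(346,209),(366,212),(115,269),(170,200),(290,190)]:print(p,(W[p[1],p[0]]*1000))
```

```text
[[ 3. -2. -6.  0.  3.  3. -2.  2. -0.  3. -2. -1. -1. 23.  9. -2. -4. -3. -2. -0. -5.]
 [-1.  3.  3. -1. -1.  2.  1. -1.  0.  2. -1. -2. 23. 22. 10. -0.  0.  3. -0. -1.  4.]
 [ 2. -0. -5.  2.  1.  1. -1.  3. -1.  3. 29. 28. 24. 24. 17. -6. -2. -5. -3. -1. -4.]
 [ 1.  2.  3.  3. -1.  0. -2.  2.  5. 27. 23. 27. 26. 26. 21.  3. -1. nan -1. -2. -1.]
 [-2.  0. -1. -2.  1. -2.  2. -0. 23. 21. 26. 28. 30. 30. 20.  5. -2.  1. -2. -4.  2.]
 [ 5.  1.  8.  1.  2. -2. 28. 22. 25. 25. 28. 28. 26. 25. 24. 15. -2.  0. -2.  2. -1.]
 [-0. -3. -0. -2.  1. 20. 25. 26. 27. 26. 26. 26. 27. 26. 30. 12. nan -2.  5.  2. -2.]
 [ 1. -0.  3.  2. 26. 25. 27. 29. 25. 24. 26. 25. 27. 28. 25. 11. nan -2. -2. -3.  1.]
 [ 3.  5. -1. 25. 27. 27. 26. 25. 73. 68. 48. 42. 25. 31. 23. 13. -1. -4. -1.  2.  1.]
 [-1.  1.  1. 25. 25. 25. 26. 78. 76. 65. 54. 42. 26. 24. 30. 21. 12. -5.  4.  4.  2.]
 [-2.  1. -2. 28. 28. 74. 78. 74. 76. 71. 63. 44. 32. 26. 26. 23.  9.  2.  0. -2.  1.]
 [ 0.  0. -3. 27. 77. 76. 80. 74. 79. 73. 60. 49. 30. 30. 28. 23.  8. -1. -2. -2.  3.]
 [ 3.  1.  3. 80. 74. 74. 76. 77. 73. 72. 64. 49. 31. 26
[... 4723 characters left out ...]
-1.  1. -1.  1.  3. -4.  3. -2. -0.  3.  1. -1. -0.  1. -1. -4. -0.  2.  1.  5. -1. -2.  1.  0. -1.  1.]
 [ 4.  1.  6.  2. -1. -1. -1. -3. -1. -1. -0. -2.  3.  1.  3.  2. -5. -4. -2. -1. -0.  0.  1.  3. -3.  4.  5.  1. -2. -1.  3.  2.]
 [-0. -3.  0.  4.  2.  0.  5.  0.  2.  0. -0.  2. -4.  2. nan  1. -0.  2.  0.  1.  3. -1.  1. -4.  2.  0.  3. -1. -2.  1. -0.  4.]
 [-4. -1.  3. -5. -3.  0. -2.  0.  3.  1. -2. -1. -2. -3.  5.  3.  1.  1. -0. -0.  2.  3.  3. -5.  4. -0. -1. -2.  1. -1.  1.  2.]]
(303, 207) [572. -46.  44.]
(323, 210) [565. -90.  38.]
(346, 209) [ 566. -140.   42.]
(366, 212) [ 560. -184.   37.]
(115, 269) [443. 356.  67.]
(170, 200) [594. 253.   3.]
(290, 190) [612. -18.  18.]
```

View pics/crop0.png

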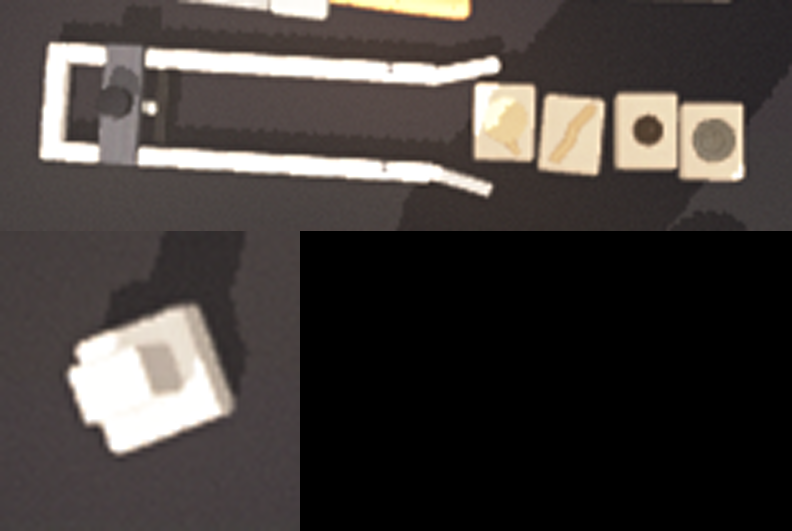

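```bash
cat > m.py <<'E'
from h import *
def rays(c,z,uv):
    K=c['intrinsics'];T=c['extrinsics'];uv=np.atleast_2d(uv).astype(float)
    d=np.c_[(uv[:,0]-K[0,2])/K[0,0],(uv[:,1]-K[1,2])/K[1,1],np.ones(len(uv))]@T[:3,:3].T
    t=(z-T[2,3])/d[:,2];return T[:3,3]+d*t[:,None]
def proj(c,P):
    T=c['extrinsics'];p=(np.atleast_2d(P)-T[:3,3])@T[:3,:3];q=p@c['intrinsics'].T;return q[:,:2]/q[:,2:]
E
python3 - <<'E'
from m import *
np.set_printoptions(precision=4,suppress=True)
c=dict(np.load('pics/top0.npz'));W=cloud(c);v,u=np.mgrid[:420,:560]
g=c['color'].min(2)
# blocks
rng=[(288,313),(313,333),(335,356),(356,378)]
m=(g>70)&(v>185)&(v<230)&(W[...,2]>.012)&(u>288)&(u<378)
for a,b in rng:
    k=m&(u>=a)&(u<b)&(v>193); k=cv2.morphologyEx(k.astype(np.uint8),cv2.MORPH_CLOSE,np.ones((3,3)))
    n,l,s,ce=cv2.connectedComponentsWithStats(k);i=1+np.argmax(s[1:,4]);vv,uu=np.nonzero(l==i)
    P=rays(c,.026,np.c_[uu,vv]);r=cv2.minAreaRect((P[:,:2]*1000).astype(np.float32));print(s[i],'mean',P.mean(0),r)
# rails
for lo,hi in [(184,197),(214,230)]:
    k=(W[...,2]>.012)&(W[...,2]<.028)&(u>205)&(u<262)&(v>lo)&(v<hi)&(g>90)
    P=rays(c,.02,np.c_[u[k],v[k]]); p=np.polyfit(P[:,1],P[:,0],1);print('rail',p,np.std(P[:,0]-np.polyval(p,P[:,1])),np.ptp(P[:,0]))
# end
k=(W[...,2]>.01)&(W[...,2]<.03)&(u>155)&(u<178)&(v>192)&(v<212);P=rays(c,.02,np.c_[u[k],v[k]]);print('end',P.min(0),P.max(0),P.mean(0))
# follower
k=(u>90)&(u<140)&(v>250)&(v<290)
for lo,hi,z in[(.07,.09,.076),(.015,.09,None)]:
    kk=k&(W[...,2]>lo)&(W[...,2]<hi);P=W[kk] if z is None else rays(c,z,np.c_[u[kk],v[kk]]);print('foll',P.mean(0),cv2.minAreaRect((P[:,:2]*1000).astype(np.float32)))
E
```

```text
[293 196  19  23 406] mean [ 0.5736 -0.0453  0.026 ] ((573.1541137695312, -44.1325569152832), (39.86454772949219, 48.97328186035156), 89.11268615722656)
[313 199  20  24 417] mean [ 0.5648 -0.09    0.026 ] ((564.8671264648438, -89.93424224853516), (40.339263916015625, 50.43130111694336), 83.77008056640625)
[336 198  19  23 358] mean [ 0.5667 -0.1401  0.026 ] ((567.454345703125, -139.37448120117188), (39.91421127319336, 49.005821228027344), 88.78209686279297)
[356 202  19  22 418] mean [ 0.5592 -0.1836  0.026 ] ((559.268798828125, -183.5798797607422), (39.95808410644531, 47.01172637939453), 88.76670837402344)
rail [0.0722 0.6068] 0.0030996618014589943 0.01712822233295841
rail [0.0706 0.54  ] 0.0029846374948734994 0.01701096135558744
end [0.568  0.2519 0.02  ] [0.6084 0.2653 0.02  ] [0.588  0.2584 0.02  ]
foll [0.4411 0.3697 0.076 ] ((441.0755920410156, 369.6302490234375), (23.914400100708008, 31.23484992980957), 21.183244705200195)
foll [0.4415 0.3653 0.0432] ((441.04559326171875, 370.0643310546875), (50.38468551635742, 51.0980339050293), 19.524805068969727)
```

```bash
cat > go.py <<'E'
from m import *
from scipy.spatial.transform import Rotation as R
np.set_printoptions(precision=4,suppress=True)
def shift(pos,yawdeg,o=None):
    o=o or robot.get_obs();r=R.from_quat(o['tool_rot']);M=r.as_matrix()
    y=np.degrees(np.arctan2(M[1,0],M[0,0]));s=M.T@(np.array(pos)-o['position'])
    t=-np.radians((yawdeg-y+180)%360-180)
    print('now',o['time'],o['position'],'yaw',y,'tilt',M[2,2],'q',o['q'],'F',o['ft_force'],'g',o['grip_width']);print('shift',s,'turn',t)
E
python3 -c "
from go import *
shift([.47,-.1,.22],110.3)"
```

```text
now 0.1 [ 0.1899 -0.5947  0.1853] yaw 17.691601764410137 tilt -0.9999981118503849 q [-1.4405  0.5284  1.4338 -0.      1.1814 -0.1785] F [-1.0201  0.1852  0.2808] g 0.08711723115988741
shift [ 0.4172 -0.3862 -0.0339] turn -1.6163214642091501
```

>>> send_rows(steps=[0.087,0.042,-0.039,-0.034,-0.16,0.087,0.083,-0.077,-0.034,-0.32,0.087,0.125,-0.116,-0.034,-0.49,0.087,0.167,-0.154,-0.034,-0.65,0.087,0.208,-0.193,-0.034,-0.81,0.087,0.25,-0.231,-0.034,-0.97,0.087,0.292,-0.27,-0.034,-1.13,0.087,0.334,-0.309,-0.034,-1.29])

```text
time: 1.1
position: [0.4147, -0.1971, 0.2198]
tool_rot: [0.695, 0.719, 0.001, -0.001]
ft_force: [1.4, -0.8, -0.1]
grip_width: 0.0869
```

```bash
python3 -c "
from go import *
shift([.47,-.0,.2],85.9)
shift([.4415,.25,.2],110.3)
snap('wrist','w0')"
```

```text
now 1.1 [ 0.4147 -0.1971  0.2198] yaw 91.88270383450353 tilt -0.9999977683910889 q [-0.6889  0.2583  1.7888  0.0016  1.096  -0.7225] F [ 1.4068 -0.8467 -0.0765] g 0.08694065522148421
shift [0.1951 0.0617 0.0202] turn 0.10441788008377643
now 1.1 [ 0.4147 -0.1971  0.2198] yaw 91.88270383450353 tilt -0.9999977683910889 q [-0.6889  0.2583  1.7888  0.0016  1.096  -0.7225] F [ 1.4068 -0.8467 -0.0765] g 0.08694065522148421
shift [0.4459 0.0415 0.0208] turn -0.32144245740283955
```

View pics/w0.png

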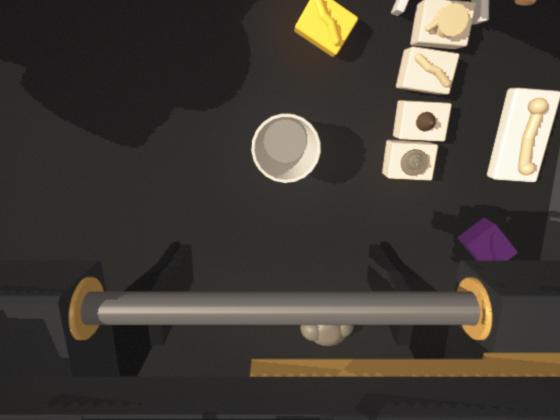

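>>> send_rows(steps=[0.087,0.056,0.005,0.02,-0.04,0.087,0.112,0.01,0.02,-0.08,0.087,0.167,0.015,0.02,-0.12,0.087,0.223,0.02,0.02,-0.16,0.087,0.279,0.025,0.02,-0.2,0.087,0.334,0.03,0.02,-0.24,0.087,0.39,0.036,0.02,-0.28,0.087,0.446,0.042,0.02,-0.32])

```text
time: 2.15
position: [0.4401, 0.2587, 0.2032]
tool_rot: [0.568, 0.823, 0.003, -0.002]
ft_force: [1.1, -0.3, 0.2]
grip_width: 0.0866
```

```bash
python3 -c "
from go import *
shift([.4415,.3695,.2],110.3)
c=snap('wrist','w1');W=cloud(c);v,u=np.mgrid[:420,:560]
for lo,hi in[(.07,.082),(.018,.082)]:
  k=(W[...,2]>lo)&(W[...,2]<hi)&(abs(W[...,0]-.44)<.06)&(abs(W[...,1]-.37)<.06)
  P=W[k];print(k.sum(),P.mean(0),cv2.minAreaRect((P[:,:2]*1000).astype(np.float32)))
"
```

```text
now 2.15 [0.4401 0.2587 0.2032] yaw 110.73486571181895 tilt -0.9999698801296127 q [ 0.3075  0.3496  1.6994  0.008   1.0894 -0.0581] F [ 1.0583 -0.2959  0.2499] g 0.08664379536699068
shift [0.103  0.0405 0.0041] turn 0.007589838475269633
1056 [0.4393 0.3703 0.0753] ((439.4990539550781, 370.80322265625), (24.213523864746094, 29.73999786376953), 20.5968074798584)
2767 [0.4374 0.3685 0.046 ] ((439.6122741699219, 370.42218017578125), (50.03233337402344, 50.065887451171875), 20.912094116210938)
```

View pics/w1.png

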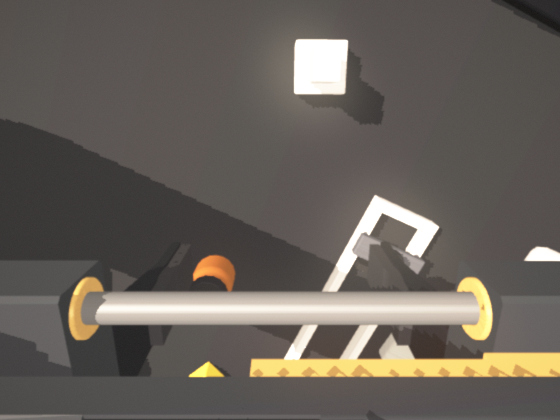

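```bash
python3 -c "
from go import *
shift([.4398,.3704,.11],110.8)
shift([.4398,.3704,.0345],110.8)"
```

```text
now 2.2 [0.4409 0.2655 0.2037] yaw 110.95090532240637 tilt -0.9998874392100524 q [ 0.3159  0.352   1.6939  0.0145  1.0879 -0.0564] F [1.4094 4.4392 0.462 ] g 0.08700205211849885
shift [0.0972 0.0357 0.0952] turn 0.002633794734774789
now 2.2 [0.4409 0.2655 0.2037] yaw 110.95090532240637 tilt -0.9998874392100524 q [ 0.3159  0.352   1.6939  0.0145  1.0879 -0.0564] F [1.4094 4.4392 0.462 ] g 0.08700205211849885
shift [0.0963 0.0351 0.1707] turn 0.002633794734774789
```

>>> send_rows(steps=[0.087,0.05,0.018,0.03,0,0.087,0.097,0.036,0.07,0,0.087,0.097,0.036,0.095,0,0.087,0.097,0.036,0.095,0,0.087,0.097,0.036,0.095,0])

```text
time: 2.82
position: [0.4407, 0.3698, 0.1109]
tool_rot: [0.567, 0.824, 0.007, -0.003]
ft_force: [-0.6, -0.6, 0.8]
grip_width: 0.0871
```

```bash
python3 -c "
from go import *
shift([.4398,.3704,.0345],110.8)"
```

```text
now 2.825 [0.4407 0.3698 0.1109] yaw 110.90371865582854 tilt -0.9998836232443615 q [0.4973 0.5536 1.642  0.0137 0.9354 0.1244] F [-0.5924 -0.5727  0.8367] g 0.08713393664981466
shift [-0.0001 -0.0013  0.0764] turn 0.0018102320399509021
```

```bash
python3 -c "
from go import *
M=R.from_quat(robot.get_obs()['tool_rot']).as_matrix();print(M)"
```

```text
[[-0.3568  0.9342  0.004 ]
 [ 0.9341  0.3567  0.0147]
 [ 0.0123  0.009  -0.9999]]
```

>>> send_rows(steps=[0.087,-0.06,0,-0.03,0,0.087,-0.12,0,-0.03,0,0.087,-0.18,0,-0.03,0])

```text
time: 3.2
position: [0.507, 0.1991, 0.1414]
tool_rot: [0.567, 0.823, 0.009, -0.0]
ft_force: [0.3, 0.7, -0.4]
grip_width: 0.087
```

```bash
python3 -c "
from go import *
o=robot.get_obs();M=R.from_quat(o['tool_rot']).as_matrix();print(M,o['joint_velocities'])"
```

```text
[[-0.3563  0.9343  0.0096]
 [ 0.9343  0.3562  0.0155]
 [ 0.0111  0.0145 -0.9998]] [-0.9415 -0.0183  0.0755  0.0096 -0.0455 -0.928 ]
```

```bash
python3 -c "
from go import *
for i in range(6):
  o=robot.get_obs();M=R.from_quat(o['tool_rot']).as_matrix();print(o['time'],o['position'],M[2],o['q'],o['joint_velocities'])
  cams.camera('wrist')"
```

```text
3.2 [0.507  0.1991 0.1414] [ 0.0111  0.0145 -0.9998] [ 0.16    0.4733  1.6936  0.0168  0.9628 -0.2138] [-0.9415 -0.0183  0.0755  0.0096 -0.0455 -0.928 ]
3.25 [0.5104 0.1916 0.1411] [ 0.0054  0.0146 -0.9999] [ 0.1487  0.4744  1.6925  0.0102  0.9615 -0.2165] [ 0.0806  0.0146 -0.0203  0.0564  0.0004  0.1699]
3.3 [0.5089 0.1951 0.141 ] [ 0.0092  0.0141 -0.9999] [ 0.1534  0.4746  1.6926  0.0144  0.9624 -0.211 ] [0.0893 0.0027 0.0129 0.0695 0.0203 0.0592]
3.35 [0.5073 0.1977 0.1407] [ 0.0114  0.0128 -0.9999] [ 0.1575  0.4748  1.6934  0.0167  0.9631 -0.2095] [0.073  0.0055 0.0151 0.0252 0.0077 0.0141]
3.4 [0.5061 0.1994 0.1403] [ 0.0122  0.0118 -0.9999] [ 0.1606  0.4752  1.694   0.0174  0.9633 -0.2092] [0.059  0.0092 0.0091 0.0063 0.0002 0.0017]
3.45 [0.5053 0.2006 0.14  ] [ 0.0125  0.011  -0.9999] [ 0.1631  0.4756  1.6944  0.0175  0.9633 -0.2092] [ 0.04    0.0104  0.0076  0.0002 -0.0033 -0.0038]
```

>>> send_rows(steps=[0.087,-0.06,0,0,0,0.087,-0.12,0,0,0,0.087,-0.18,0,0,0])

```text
time: 3.88
position: [0.5693, 0.0339, 0.1379]
tool_rot: [0.566, 0.824, 0.008, -0.002]
ft_force: [1.0, 0.2, 0.6]
grip_width: 0.0867
```

```bash
python3 -c "
from go import *
o=robot.get_obs();M=R.from_quat(o['tool_rot']).as_matrix();print(o['time'],o['position'],M[2])
cams.camera('wrist')
o=robot.get_obs();M=R.from_quat(o['tool_rot']).as_matrix();print(o['time'],o['position'],M[2])"
```

```text
3.875 [0.5693 0.0339 0.1379] [ 0.0125  0.0113 -0.9999]
3.925 [0.574  0.0259 0.1381] [ 0.0048  0.0145 -0.9999]
```

>>> send_rows(steps=[0.087,0,-0.06,0,0,0.087,0,-0.12,0,0])

```text
time: 4.18
position: [0.4612, -0.0163, 0.1365]
tool_rot: [0.567, 0.824, 0.007, 0.003]
ft_force: [0.1, -0.9, 0.7]
grip_width: 0.087
```

```bash
python3 -c "
from go import *
for i in range(4):
  o=robot.get_obs();M=R.from_quat(o['tool_rot']).as_matrix();print(o['time'],o['position'],M[2])
  if i<3:cams.camera('wrist')"
```

```text
4.175 [ 0.4612 -0.0163  0.1365] [ 0.004   0.0153 -0.9999]
4.225 [ 0.4483 -0.0148  0.1347] [ 0.0131 -0.     -0.9999]
4.275 [ 0.4525 -0.0144  0.1353] [ 0.0118  0.0044 -0.9999]
4.325 [ 0.4576 -0.015   0.1362] [ 0.0077  0.011  -0.9999]
```

>>> send_rows(steps=[0.087,0,0.025,0,0,0.087,0,0.05,0,0,0.087,0,0.075,0,0,0.087,0,0.1,0,0,0.087,0,0.12,0,0,0.087,0,0.12,0,0,0.087,0,0.12,0,0])

```text
time: 5.2
position: [0.5692, 0.0287, 0.1374]
tool_rot: [0.567, 0.824, 0.006, -0.0]
ft_force: [0.4, 0.1, -0.1]
grip_width: 0.0871
```

>>> send_rows(steps=[0.087,0,-0.06,0,0,0.087,0,-0.12,0,0])

```text
time: 5.45
position: [0.4552, -0.0142, 0.1361]
tool_rot: [0.566, 0.824, 0.006, -0.0]
ft_force: [0.5, -1.7, -0.1]
grip_width: 0.0871
```

```bash
python3 -c "
from go import *
for i in range(2):
  o=robot.get_obs();M=R.from_quat(o['tool_rot']).as_matrix();print(o['time'],o['position'],M[2])
  if i<1:cams.camera('wrist')"
```

```text
5.45 [ 0.4552 -0.0142  0.1361] [ 0.0079  0.0098 -0.9999]
5.5 [ 0.4427 -0.0132  0.1345] [ 0.0165 -0.005  -0.9999]
```

>>> send_rows(steps=[0.087,-0.06,0,-0.02,0,0.087,-0.12,0,-0.02,0])

```text
time: 5.75
position: [0.4856, -0.1262, 0.1541]
tool_rot: [0.566, 0.824, 0.003, -0.007]
ft_force: [1.0, 0.3, 0.3]
grip_width: 0.0872
```

```bash
cat > t.py <<'E'
from go import *
for i in range(2):
  o=robot.get_obs();M=R.from_quat(o['tool_rot']).as_matrix();print(o['time'],o['position'],M[2])
  if i<1:cams.camera('wrist')
E
python3 t.py
```

```text
5.75 [ 0.4856 -0.1262  0.1541] [ 0.0153 -0.0036 -0.9999]
5.8 [ 0.4914 -0.1353  0.1542] [ 0.0047  0.0005 -1.    ]
```

>>> send_rows(steps=[0.087,-0.06,0,-0.02,0,0.087,-0.12,0,-0.02,0])

```text
time: 6.05
position: [0.5314, -0.2401, 0.1746]
tool_rot: [0.567, 0.823, 0.002, -0.001]
ft_force: [0.5, 0.3, -0.1]
grip_width: 0.0871
```

```bash
python3 t.py
```

```text
6.05 [ 0.5314 -0.2401  0.1746] [ 0.0035  0.0017 -1.    ]
6.1 [ 0.536  -0.2503  0.1751] [-0.0087  0.0049 -1.    ]
```

Run:
```python
from go import *
for i in range(8):
  cams.camera('wrist')
  o=robot.get_obs();M=R.from_quat(o['tool_rot']).as_matrix();print(o['time'],o['position'],M[2])
shift([.4415,.30,.12],110.8)
```

```text
6.15 [ 0.534  -0.2461  0.1743] [-0.0031  0.0038 -1.    ]
6.2 [ 0.5317 -0.2421  0.1734] [ 0.0029  0.0015 -1.    ]
6.25 [ 0.5303 -0.2396  0.1728] [ 0.0061 -0.0001 -1.    ]
6.3 [ 0.5297 -0.2381  0.1726] [ 0.0072 -0.0008 -1.    ]
6.35 [ 0.5296 -0.2375  0.1727] [ 0.0073 -0.0009 -1.    ]
6.4 [ 0.5297 -0.2372  0.1728] [ 0.007  -0.0008 -1.    ]
6.45 [ 0.53   -0.2372  0.173 ] [ 0.0064 -0.0005 -1.    ]
6.5 [ 0.5302 -0.2374  0.1731] [ 0.0059 -0.0003 -1.    ]
now 6.5 [ 0.5302 -0.2374  0.1731] yaw 110.9407229471872 tilt -0.9999823527422291 q [-0.6151  0.4855  1.5559  0.0035  1.1052 -0.9822] F [-0.6436 -0.1458 -0.0353] g 0.08658230015515593
shift [0.5333 0.1092 0.0562] turn 0.0024560787615269817
```

>>> send_rows(steps=[0.087,0.03,0.006,0,0,0.087,0.075,0.015,0,0,0.087,0.125,0.026,0,0,0.087,0.175,0.036,0,0,0.087,0.22,0.045,0,0,0.087,0.25,0.051,0,0,0.087,0.265,0.054,0,0,0.087,0.265,0.054,0,0])

```text
time: 7.5
position: [0.4857, 0.0302, 0.1748]
tool_rot: [0.566, 0.824, 0.001, -0.002]
ft_force: [-0.2, 0.4, 1.1]
grip_width: 0.0868
```

```bash
python3 t.py;python3 -c "
from go import *
shift([.4398,.3704,.12],110.8)"
```

```text
7.5 [0.4857 0.0302 0.1748] [ 0.0055 -0.0002 -1.    ]
7.55 [0.4862 0.0293 0.1748] [ 0.0051  0.0001 -1.    ]
now 7.55 [0.4862 0.0293 0.1748] yaw 111.00412078964261 tilt -0.999986963646529 q [-0.173   0.3599  1.7826  0.0052  1.0016 -0.5424] F [-0.0715  0.3248 -0.2213] g 0.08702909530383769
shift [0.3348 0.079  0.0565] turn 0.0035625798510343855
```

>>> send_rows(steps=[0.087,0.04,0.01,0.01,0,0.087,0.095,0.022,0.02,0,0.087,0.155,0.036,0.03,0,0.087,0.215,0.05,0.04,0,0.087,0.27,0.064,0.05,0,0.087,0.315,0.074,0.056,0,0.087,0.335,0.079,0.056,0,0.087,0.335,0.079,0.056,0])

```text
time: 8.55
position: [0.4406, 0.3706, 0.1205]
tool_rot: [0.566, 0.824, 0.002, -0.002]
ft_force: [-0.6, 0.5, -0.2]
grip_width: 0.0871
```

```bash
python3 t.py;python3 -c "
from go import *
shift([.4398,.3704,.0345],110.8)"
```

```text
8.55 [0.4406 0.3706 0.1205] [ 0.0045  0.0007 -1.    ]
8.6 [0.4404 0.3695 0.1205] [ 0.0041 -0.0001 -1.    ]
now 8.6 [0.4404 0.3695 0.1205] yaw 110.99687662673782 tilt -0.9999914621444942 q [0.5013 0.544  1.6254 0.005  0.9717 0.132 ] F [ 0.2237 -0.4646  0.2833] g 0.08700770318939645
shift [ 0.0007 -0.0003  0.086 ] turn 0.0034361453567950855
```

>>> send_rows(steps=[0.087,0.001,0,0.03,0,0.087,0.001,0,0.065,0,0.087,0.001,0,0.082,0,0.087,0.001,0,0.086,0,0.087,0.001,0,0.086,0])

```text
time: 9.22
position: [0.4407, 0.3705, 0.0351]
tool_rot: [0.567, 0.824, 0.002, -0.001]
ft_force: [-0.8, 0.5, 0.8]
grip_width: 0.087
```

>>> send_rows(steps=[0.02,0,0,0,0,0.02,0,0,0,0,0.02,0,0,0,0,0.02,0,0,0,0,0.02,0,0,0,0], force=40)

```text
time: 9.85
position: [0.4407, 0.3706, 0.0351]
tool_rot: [0.567, 0.824, 0.002, -0.001]
ft_force: [-0.3, 0.0, 0.6]
grip_width: 0.0448
```

```bash
python3 t.py;python3 -c "
from go import *
shift([.4398,.3704,.0345],110.8)"
```

```text
9.85 [0.4407 0.3706 0.0351] [ 0.0042  0.0011 -1.    ]
9.9 [0.4407 0.3706 0.0351] [ 0.0042  0.001  -1.    ]
now 9.9 [0.4407 0.3706 0.0351] yaw 110.95869089541259 tilt -0.9999907508983318 q [0.5027 0.6733 1.6793 0.0057 0.7875 0.1329] F [-0.3677 -0.3625  0.1604] g 0.040844904086603594
shift [ 0.0002 -0.0009  0.0006] turn 0.002769678617887418
```

>>> send_rows(steps=[0.02,0,0,0,0,0.02,0,0,0,0,0.02,0,0,0,0,0.02,0,0,0,0], force=40)

```text
time: 10.4
position: [0.4409, 0.3707, 0.035]
tool_rot: [0.567, 0.824, 0.002, -0.001]
ft_force: [0.6, 0.5, -1.4]
grip_width: 0.0233
```

```bash
python3 t.py
```

```text
10.4 [0.4409 0.3707 0.035 ] [ 0.0043  0.0013 -1.    ]
10.45 [0.4409 0.3707 0.0351] [ 0.0043  0.0013 -1.    ]
```

>>> send_rows(steps=[0.02,0,0,-0.01,0,0.02,0,0,-0.03,0,0.02,0,0,-0.055,0,0.02,0,0,-0.08,0,0.02,0,0,-0.1,0,0.02,0,0,-0.11,0,0.02,0,0,-0.11,0,0.02,0,0,-0.11,0])

```text
time: 11.45
position: [0.4401, 0.3697, 0.1442]
tool_rot: [0.567, 0.824, 0.001, -0.002]
ft_force: [0.2, 0.1, -2.5]
grip_width: 0.0232
```

```bash
python3 t.py;python3 -c "
from go import *
shift([.46,.12,.145],95)
shift([.5565,-.237,.145],85.9)"
```

```text
11.45 [0.4401 0.3697 0.1442] [ 0.004  -0.0007 -1.    ]
11.5 [0.4401 0.3697 0.144 ] [ 0.0039 -0.001  -1.    ]
now 11.5 [0.4401 0.3697 0.144 ] yaw 110.95597889381807 tilt -0.9999917810367475 q [0.5019 0.5123 1.604  0.0047 1.0257 0.1337] F [ 0.2167 -0.0556 -3.0539] g 0.022430945009489653
shift [-0.2403 -0.0708 -0.0018] turn 0.278484367075848
now 11.5 [0.4401 0.3697 0.144 ] yaw 110.95597889381807 tilt -0.9999917810367475 q [0.5019 0.5123 1.604  0.0047 1.0257 0.1337] F [ 0.2167 -0.0556 -3.0539] g 0.022430945009489653
shift [-0.6082 -0.1083 -0.0032] turn 0.43730932900733194
```

>>> send_rows(steps=[0.02,-0.02,-0.006,0,0.03,0.02,-0.06,-0.018,0,0.08,0.02,-0.105,-0.031,0,0.14,0.02,-0.15,-0.044,0,0.19,0.02,-0.195,-0.058,0,0.24,0.02,-0.225,-0.067,0,0.28,0.02,-0.24,-0.071,0,0.28,0.02,-0.24,-0.071,0,0.28])

```text
time: 12.5
position: [0.4596, 0.1193, 0.143]
tool_rot: [0.677, 0.736, 0.0, -0.002]
ft_force: [0.0, 1.1, -3.0]
grip_width: 0.0228
```

```bash
python3 t.py;python3 -c "
from go import *
shift([.50,-.13,.145],85.9)"
```

```text
12.5 [0.4596 0.1193 0.143 ] [ 0.0038 -0.0025 -1.    ]
12.55 [0.4595 0.1202 0.1431] [ 0.0041 -0.0025 -1.    ]
now 12.55 [0.4595 0.1202 0.1431] yaw 94.85272726893527 tilt -0.999988730790283 q [ 0.017   0.3939  1.8452  0.0049  0.9053 -0.0707] F [ 0.0019  0.3761 -3.2946] g 0.022896503698688685
shift [-0.2527  0.0192 -0.003 ] turn 0.1562545678760002
```

>>> send_rows(steps=[0.02,-0.02,0.002,0,0.02,0.02,-0.06,0.005,0,0.05,0.02,-0.11,0.008,0,0.08,0.02,-0.16,0.012,0,0.11,0.02,-0.205,0.015,0,0.14,0.02,-0.24,0.018,0,0.156,0.02,-0.253,0.019,0,0.156,0.02,-0.253,0.019,0,0.156])

```text
time: 13.55
position: [0.4999, -0.1295, 0.1417]
tool_rot: [0.732, 0.682, 0.0, -0.003]
ft_force: [-0.3, 0.3, -2.9]
grip_width: 0.0228
```

```bash
python3 t.py;python3 -c "
from go import *
shift([.556,-.242,.145],85.9)"
```

```text
13.55 [ 0.4999 -0.1295  0.1417] [ 0.0046 -0.0036 -1.    ]
13.6 [ 0.4993 -0.1286  0.1417] [ 0.0051 -0.0045 -1.    ]
now 13.6 [ 0.4993 -0.1286  0.1417] yaw 85.96903005064563 tilt -0.9999766729364561 q [-0.4711  0.4461  1.7473  0.0036  0.9544 -0.4028] F [-0.8974  1.0675 -3.8682] g 0.023436305029161164
shift [-0.1091  0.0645 -0.0042] turn 0.0012048016665843022
```

>>> send_rows(steps=[0.02,-0.02,0.012,0,0,0.02,-0.05,0.03,0,0,0.02,-0.08,0.048,0,0,0.02,-0.1,0.06,0,0,0.02,-0.109,0.064,0,0,0.02,-0.109,0.064,0,0,0.02,-0.109,0.064,0,0])

```text
time: 14.48
position: [0.5547, -0.2405, 0.1406]
tool_rot: [0.731, 0.682, 0.0, -0.004]
ft_force: [0.4, 0.2, -3.5]
grip_width: 0.023
```

```bash
python3 t.py
python3 - <<'E'
from go import *
shift([.556,-.242,.045],85.9)
snap('top','top1')
E
```

```text
14.475 [ 0.5547 -0.2405  0.1406] [ 0.0063 -0.006  -1.    ]
14.525 [ 0.5548 -0.2405  0.1407] [ 0.006  -0.0056 -1.    ]
now 14.525 [ 0.5548 -0.2405  0.1407] yaw 86.02124072761181 tilt -0.9999662304022622 q [-0.595   0.5569  1.5237  0.0027  1.0688 -0.5269] F [ 0.34   -1.0352 -2.4133] g 0.02324375785645656
shift [-0.002   0.0018  0.0957] turn 0.002116049884339363
```

View pics/top1.png

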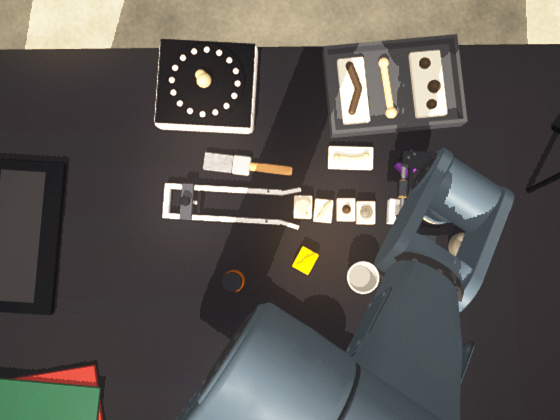

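>>> send_rows(steps=[0.02,-0.002,0.002,0.02,0,0.02,-0.002,0.002,0.05,0,0.02,-0.002,0.002,0.08,0,0.02,-0.002,0.002,0.096,0,0.02,-0.002,0.002,0.102,0,0.02,-0.002,0.002,0.102,0,0.02,-0.002,0.002,0.102,0])

```text
time: 15.45
position: [0.5572, -0.2427, 0.0399]
tool_rot: [0.731, 0.682, 0.001, -0.003]
ft_force: [-0.1, 0.1, -2.9]
grip_width: 0.0231
```

Run:
```python
from go import *
shift([.5562,-.242,.035],85.9)
c=snap('side','s1');c=snap('wrist','w2');shift([.5562,-.242,.035],85.9)
im=cv2.imread('pics/s1.png');cv2.imwrite('pics/s1c.png',cv2.resize(im[150:310,230:370],None,fx=3.7,fy=3.7,interpolation=cv2.INTER_CUBIC))
```

```text
now 15.45 [ 0.5572 -0.2427  0.0399] yaw 86.02015942223956 tilt -0.9999838310766475 q [-0.5958  0.6982  1.5871  0.0031  0.8615 -0.5284] F [-0.1057  0.0852 -2.8892] g 0.023086345066417463
shift [ 0.0006 -0.001   0.0049] turn 0.002097177545374543
now 15.55 [ 0.557  -0.2426  0.0398] yaw 86.02158415139313 tilt -0.9999825395125091 q [-0.5959  0.6982  1.5873  0.003   0.8615 -0.5284] F [ 0.2511 -0.2724 -2.7127] g 0.023062064310853364
shift [ 0.0006 -0.0008  0.0048] turn 0.002122043760052988
```

View pics/s1c.png

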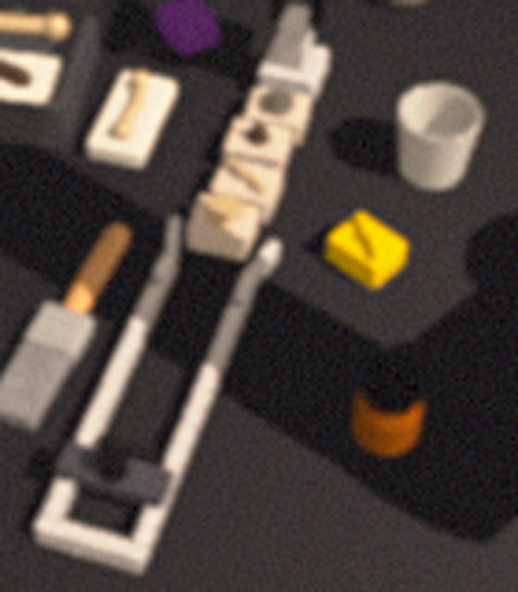

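View pics/w2.png

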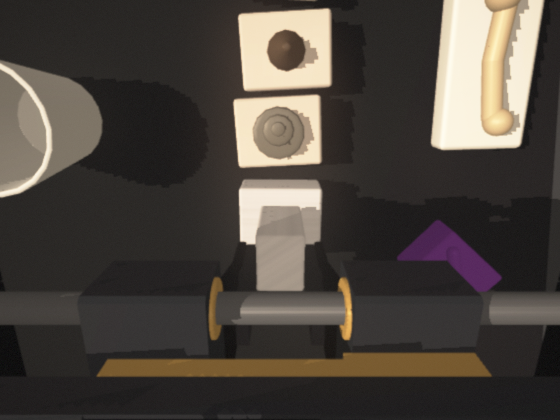

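>>> send_rows(steps=[0.02,0,-0.001,0.003,0,0.02,0,-0.001,0.005,0,0.02,0,-0.001,0.005,0,0.02,0,-0.001,0.005,0])

```text
time: 16.05
position: [0.5559, -0.2426, 0.035]
tool_rot: [0.731, 0.682, 0.0, -0.003]
ft_force: [-0.2, 0.6, 0.5]
grip_width: 0.0231
```

Run:
```python
from go import *
shift([.5562,-.242,.035],85.9)
c=snap('wrist','w3');W=cloud(c);print(robot.get_obs()['ft_force'],robot.get_obs()['moment'])
# lane coordinates of tops
L0=np.array([.5734+.0714*.0025,.0025]);d=np.array([.0714,1]);d/=np.hypot(*d);n=np.array([-d[1],d[0]])
P=W[...,:2]-L0;lx=P@d*1000;ly=P@n*1000;z=W[...,2]*1000
g=c['color'].min(2)
for a,b in[(-262,-216),(-216,-160),(-162,-118)]:
  k=(z>20)&(z<50)&(lx>a)&(lx<b)&(abs(ly)<45)&(g>90)
  Q=np.c_[lx[k],ly[k]];print(a,k.sum(),Q.min(0),Q.max(0),cv2.minAreaRect(Q.astype(np.float32)))
```

```text
now 16.05 [ 0.5559 -0.2426  0.035 ] yaw 86.0250210251265 tilt -0.9999826840914556 q [-0.5967  0.7045  1.5922  0.0029  0.8504 -0.5293] F [-0.2378  0.5539  0.5304] g 0.0230856630377697
shift [0.0006 0.0002 0.    ] turn 0.0021820285226759896
[-1.4379 -0.2997  1.3699] [-0.044   0.0693  0.0311]
-262 3419 [-256.7931  -24.1819] [-220.2455   25.8967] ((-238.33999633789062, 0.7850418090820312), (36.41453552246094, 50.236080169677734), 0.780561089515686)
-216 6711 [-208.7819  -28.8969] [-160.0087   26.8002] ((-184.40025329589844, -1.0888442993164062), (48.699729919433594, 55.727230072021484), 0.13331729173660278)
-162 5806 [-161.7382  -28.8969] [-123.2507   22.7753] ((-143.26475524902344, -3.005819320678711), (38.68596649169922, 50.40571975708008), 2.3809826374053955)
```

```bash
cat > p.py <<'E'
from go import *
import sys
L0=np.array([.5734+.0714*.0025,.0025]);d=np.array([.0714,1]);d/=np.hypot(*d);n=np.array([-d[1],d[0]])
def st(adv,z=.035,yaw=85.92,ly=0):
    o=robot.get_obs();p=o['position'][:2]-L0;lx=p@d
    M=R.from_quat(o['tool_rot']).as_matrix()
    print('lane x %.1f y %.1f mm'%(lx*1e3,p@n*1e3),'F along %.1f lat %.1f z %.1f'%(o['ft_force'][:2]@d,o['ft_force'][:2]@n,o['ft_force'][2]),'M',M[2],'t',o['time'],'q4',o['q'][3])
    t=L0+d*(lx+adv)+n*ly;shift([t[0],t[1],z],yaw,o)
if __name__=='__main__':st(float(sys.argv[1])/1000,*[float(a) for a in sys.argv[2:]])
E
python3 p.py 24
```

```text
lane x -245.7 y 0.1 mm F along -0.4 lat 1.4 z 1.4 M [ 0.0046 -0.0036 -1.    ] t 16.1 q4 0.002913820257755621
now 16.1 [ 0.556  -0.2426  0.035 ] yaw 86.02212760613783 tilt -0.9999830115240322 q [-0.5967  0.7045  1.5921  0.0029  0.8504 -0.5293] F [-1.4379 -0.2997  1.3699] g 0.023302056601467024
shift [0.024  0.0002 0.0001] turn 0.001782462984285057
```

>>> send_rows(steps=[0.02,0.003,0,0,0,0.02,0.006,0,0,0,0.02,0.009,0,0,0,0.02,0.012,0,0,0,0.02,0.015,0,0,0,0.02,0.018,0,0,0,0.02,0.021,0,0.0001,0,0.02,0.024,0,0.0001,0])

```text
time: 17.1
position: [0.5582, -0.2204, 0.0361]
tool_rot: [0.731, 0.683, -0.0, -0.001]
ft_force: [-4.3, -6.8, 7.6]
grip_width: 0.023
```

```bash
python3 p.py 28
```

```text
lane x -223.4 y -0.5 mm F along -7.0 lat 3.8 z 7.6 M [ 0.001  -0.0021 -1.    ] t 17.1 q4 -0.0001465563755524662
now 17.1 [ 0.5582 -0.2204  0.0361] yaw 86.10299712906154 tilt -0.9999972451772839 q [-0.562   0.6958  1.6111 -0.0001  0.837  -0.4939] F [-4.2896 -6.753   7.5988] g 0.022958986953493098
shift [ 0.028  -0.0004  0.0011] turn 0.0031939024238207573
```

>>> send_rows(steps=[0.02,0.003,0,-0.0005,0,0.02,0.006,0,-0.0006,0,0.02,0.009,0,-0.0006,0,0.02,0.012,0,-0.0006,0,0.02,0.015,0,-0.0006,0,0.02,0.018,0,-0.0006,0,0.02,0.021,0,-0.0006,0,0.02,0.024,0,-0.0006,0])

```text
time: 18.1
position: [0.5597, -0.1962, 0.0366]
tool_rot: [0.731, 0.683, -0.0, -0.001]
ft_force: [-0.0, -3.0, -3.0]
grip_width: 0.0232
```

```bash
python3 p.py 28; python3 -c "
from h import *
snap('wrist','w4');snap('side','s2');im=cv2.imread('pics/s2.png')
cv2.imwrite('pics/s2c.png',cv2.resize(im[150:310,230:370],None,fx=3.7,fy=3.7,interpolation=cv2.INTER_CUBIC))"; python3 p.py 28
```

```text
lane x -199.2 y -0.3 mm F along -3.0 lat -0.2 z -3.0 M [ 0.0011 -0.0023 -1.    ] t 18.1 q4 6.711367574316629e-07
now 18.1 [ 0.5597 -0.1962  0.0366] yaw 86.0994376113061 tilt -0.999996629726303 q [-0.5254  0.6884  1.6291  0.      0.8266 -0.4573] F [-0.012  -2.9611 -2.9967] g 0.023244979311154865
shift [ 0.028  -0.0002  0.0017] turn 0.0031317771192052326
lane x -198.8 y -0.3 mm F along -0.7 lat -0.9 z -3.8 M [ 0.0017 -0.0025 -1.    ] t 18.2 q4 0.0005365704970203835
now 18.2 [ 0.5597 -0.1958  0.0366] yaw 86.1064951299426 tilt -0.9999955153231179 q [-0.5251  0.6884  1.6293  0.0005  0.8269 -0.4575] F [ 0.8054 -0.7385 -3.7941] g 0.022789851064699267
shift [ 0.028  -0.0002  0.0017] turn 0.003254954056433275
```

View pics/w4.png

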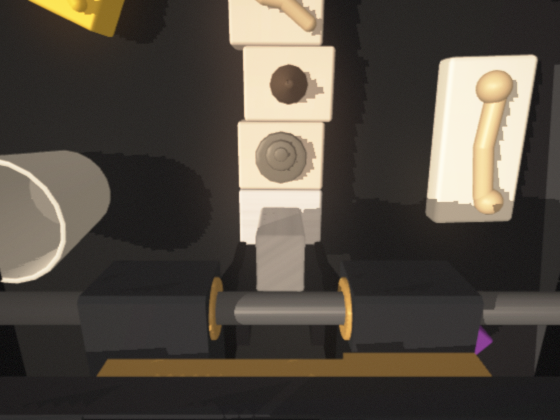

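View pics/s2c.png

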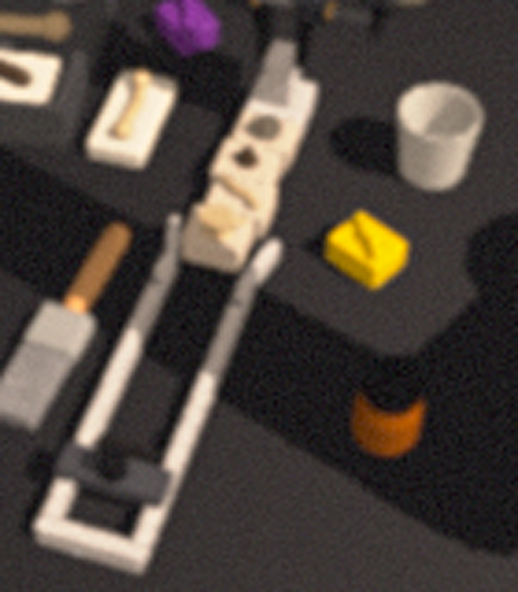

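>>> send_rows(steps=[0.02,0.003,0,0.0002,0,0.02,0.007,0,0.0003,0,0.02,0.011,0,0.0003,0,0.02,0.015,0,0.0003,0,0.02,0.019,0,0.0003,0,0.02,0.023,0,0.0003,0,0.02,0.027,0,0.0003,0,0.02,0.031,0,0.0003,0])

```text
time: 19.2
position: [0.5618, -0.1647, 0.0364]
tool_rot: [0.731, 0.683, -0.0, -0.001]
ft_force: [0.5, -2.1, -1.9]
grip_width: 0.0231
```

```bash
cat > im.py <<'E'
import sys
from h import *
t=sys.argv[1]
a=snap('wrist','w'+t)['color'][:240,100:460,::-1];b=snap('top','t'+t)['color'][170:245,150:400,::-1]
b=cv2.resize(b,None,fx=3,fy=3,interpolation=cv2.INTER_CUBIC);o=np.zeros((b.shape[0]+a.shape[0],750,3),np.uint8);o[:b.shape[0]]=b;o[b.shape[0]:,:a.shape[1]]=a;cv2.imwrite('pics/c%s.png'%t,o)
E
python3 p.py 32; python3 im.py 5; python3 p.py 32
```

```text
lane x -167.6 y -0.1 mm F along -2.1 lat -0.6 z -1.9 M [ 0.0016 -0.0025 -1.    ] t 19.2 q4 0.0006564623058793906
now 19.2 [ 0.5618 -0.1647  0.0364] yaw 86.11125776052361 tilt -0.9999955657401419 q [-0.4761  0.6816  1.6492  0.0007  0.8138 -0.4087] F [ 0.4706 -2.1314 -1.9432] g 0.023120438963250712
shift [ 0.032  -0.      0.0015] turn 0.0033380776411281172
lane x -166.9 y 0.1 mm F along -1.4 lat 0.3 z -2.7 M [ 0.0025 -0.003  -1.    ] t 19.3 q4 0.0015633329553166161
now 19.3 [ 0.5616 -0.164   0.0363] yaw 86.1153866242866 tilt -0.9999921986649655 q [-0.4756  0.6817  1.6497  0.0016  0.814  -0.4089] F [-0.4411 -1.35   -2.726 ] g 0.02314516946335095
shift [0.032  0.0002 0.0013] turn 0.0034101399081580123
```

View pics/c5.png

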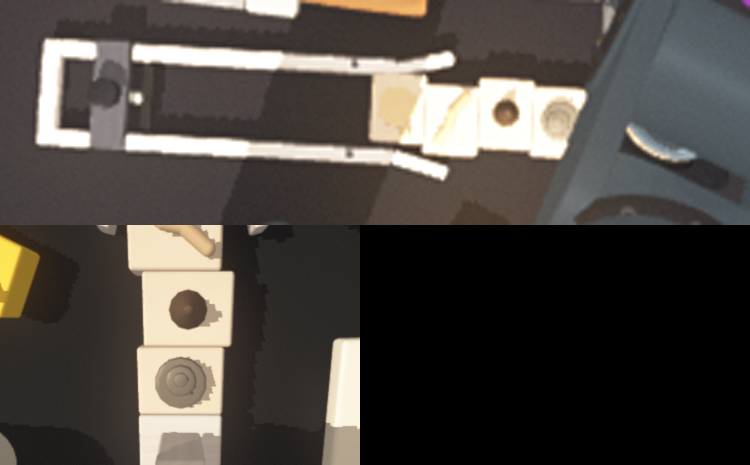

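>>> send_rows(steps=[0.02,0.003,0,0.0002,0,0.02,0.007,0,0.0002,0,0.02,0.011,0,0.0002,0,0.02,0.015,0,0.0002,0,0.02,0.019,0,0.0002,0,0.02,0.023,0,0.0002,0,0.02,0.027,0,0.0002,0,0.02,0.031,0,0.0002,0])

```text
time: 20.3
position: [0.5638, -0.1327, 0.0361]
tool_rot: [0.731, 0.683, -0.0, -0.002]
ft_force: [-0.2, -3.4, -2.9]
grip_width: 0.0228
```

```bash
python3 p.py 32; python3 im.py 6; python3 p.py 32
```

```text
lane x -135.6 y 0.1 mm F along -3.4 lat -0.0 z -2.9 M [ 0.0026 -0.0028 -1.    ] t 20.3 q4 0.0020178852504345707
now 20.3 [ 0.5638 -0.1327  0.0361] yaw 86.10222324690692 tilt -0.9999926935293959 q [-0.4249  0.6765  1.6652  0.002   0.8035 -0.3583] F [-0.2353 -3.3697 -2.8514] g 0.02283061514494615
shift [0.032  0.0002 0.0012] turn 0.0031803956322002387
lane x -134.9 y 0.4 mm F along -1.0 lat 0.2 z -2.8 M [ 0.0037 -0.0033 -1.    ] t 20.4 q4 0.0031873516642563255
now 20.4 [ 0.5636 -0.132   0.0359] yaw 86.10222070086235 tilt -0.9999878184785581 q [-0.4244  0.6766  1.6655  0.0032  0.8038 -0.3586] F [-0.2703 -0.9356 -2.8069] g 0.023088504180455594
shift [0.032  0.0005 0.0011] turn 0.0031803511953393446
```

View pics/c6.png

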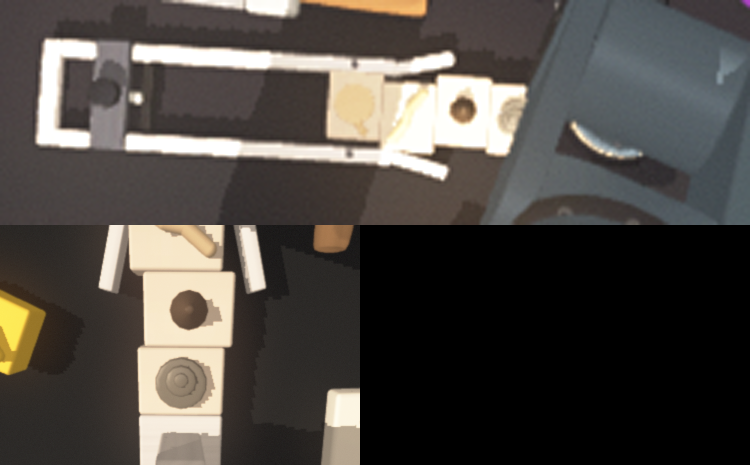

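>>> send_rows(steps=[0.02,0.003,0,0.0004,0,0.02,0.007,0,0.0005,0,0.02,0.011,0,0.0005,0,0.02,0.015,0,0.0005,0,0.02,0.019,0,0.0005,0,0.02,0.023,0,0.0006,0,0.02,0.027,0,0.0006,0,0.02,0.031,0,0.0006,0])

```text
time: 21.4
position: [0.566, -0.1014, 0.0359]
tool_rot: [0.731, 0.683, 0.0, -0.002]
ft_force: [-2.5, -7.0, 5.6]
grip_width: 0.0234
```

```bash
python3 p.py 32; python3 im.py 7; python3 p.py 32
```

```text
lane x -104.2 y 0.1 mm F along -7.1 lat 2.0 z 5.6 M [ 0.0025 -0.0027 -1.    ] t 21.4 q4 0.002286119269234993
now 21.4 [ 0.566  -0.1014  0.0359] yaw 86.13468616786804 tilt -0.9999932429195477 q [-0.3725  0.6728  1.6764  0.0023  0.7957 -0.3066] F [-2.499  -6.9686  5.6054] g 0.023365946962108315
shift [0.032  0.0003 0.001 ] turn 0.0037469804877862715
lane x -104.1 y 0.1 mm F along -5.6 lat 0.1 z 1.8 M [ 0.0024 -0.0026 -1.    ] t 21.5 q4 0.0021357990723663255
now 21.5 [ 0.566  -0.1013  0.0359] yaw 86.16161837029235 tilt -0.9999938608815887 q [-0.3723  0.6727  1.6765  0.0021  0.7955 -0.3068] F [-0.4968 -5.6112  1.7966] g 0.023540592179596767
shift [0.032  0.0003 0.001 ] turn 0.0042170360949042454
```

View pics/c7.png

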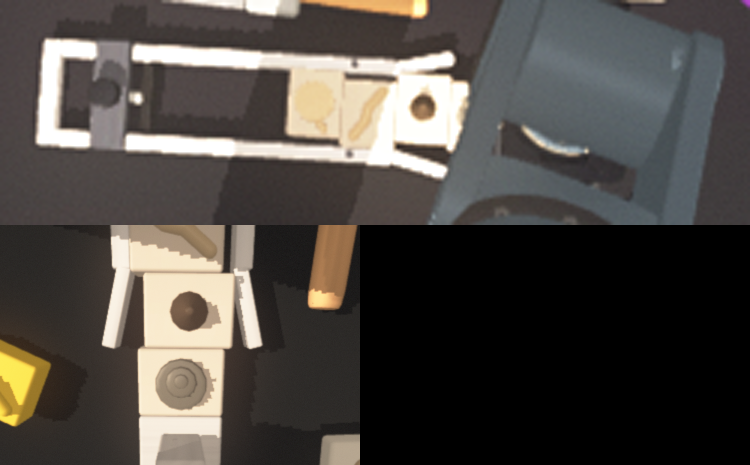

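>>> send_rows(steps=[0.02,0.003,0,0,0,0.02,0.007,0,0,0,0.02,0.011,0,0,0,0.02,0.015,0,0,0,0.02,0.019,0,0,0,0.02,0.023,0,0,0,0.02,0.027,0,0,0,0.02,0.031,0,0,0])

```text
time: 22.5
position: [0.5678, -0.0697, 0.0357]
tool_rot: [0.73, 0.683, -0.0, -0.002]
ft_force: [0.2, -2.1, -3.2]
grip_width: 0.0231
```

```bash
python3 p.py 32; python3 im.py 8; python3 p.py 32
```

```text
lane x -72.4 y 0.6 mm F along -2.1 lat -0.4 z -3.2 M [ 0.0029 -0.0032 -1.    ] t 22.5 q4 0.0028669527978411476
now 22.5 [ 0.5678 -0.0697  0.0357] yaw 86.15866703092816 tilt -0.9999904152101956 q [-0.3187  0.6707  1.6836  0.0029  0.7912 -0.2536] F [ 0.2137 -2.1153 -3.1549] g 0.023104335705013388
shift [0.032  0.0007 0.0008] turn 0.004165525505655452
lane x -72.1 y 0.6 mm F along -1.1 lat 0.2 z -3.2 M [ 0.0034 -0.0034 -1.    ] t 22.6 q4 0.0034052160412028363
now 22.6 [ 0.5678 -0.0694  0.0358] yaw 86.16803705878539 tilt -0.9999886810505151 q [-0.3184  0.6706  1.6837  0.0034  0.7914 -0.2539] F [-0.2642 -1.0493 -3.2189] g 0.023298535969317816
shift [0.032  0.0008 0.0009] turn 0.004329063342767456
```

View pics/c8.png

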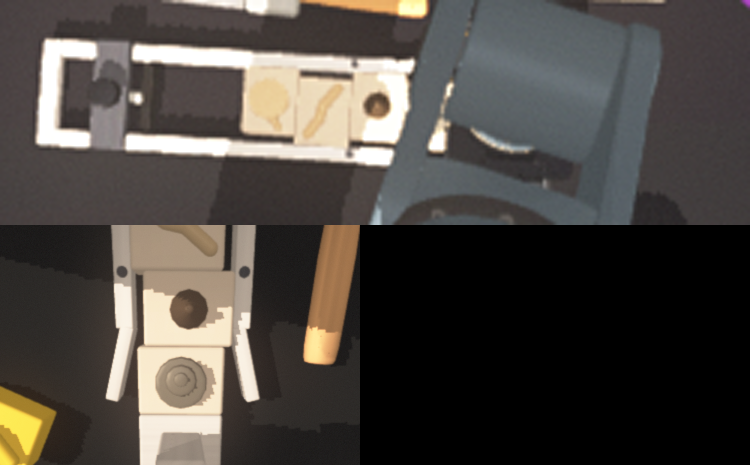

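>>> send_rows(steps=[0.02,0.003,0.0002,0.0002,0,0.02,0.007,0.0003,0.0002,0,0.02,0.011,0.0005,0.0002,0,0.02,0.015,0.0005,0.0002,0,0.02,0.019,0.0005,0.0002,0.002,0.02,0.022,0.0005,0.0002,0.004,0.02,0.025,0.0005,0.0002,0.004,0.02,0.028,0.0005,0.0002,0.004])

```text
time: 23.6
position: [0.5701, -0.0411, 0.0356]
tool_rot: [0.732, 0.682, 0.0, -0.003]
ft_force: [-1.6, -5.1, 3.6]
grip_width: 0.023
```

```bash
python3 p.py 32; python3 im.py 9; python3 p.py 32
python3 - <<'E'
from p import *
c=dict(np.load('pics/t9.npz'));W=cloud(c);v,u=np.mgrid[:420,:560];P=W[...,:2]-L0
lx=P@d*1000;ly=P@n*1000;z=W[...,2]*1000
g=c['color']
k=(abs(ly)<15)&(z>18)&(lx>100)&(lx<260)
Q=rays(c,.026,np.c_[u[k],v[k]])[:,:2]-L0;print(np.sort(np.round(Q@d*1000)).astype(int))
np.set_printoptions(linewidth=250)
for y in range(195,210,2):print([(int(lx[y,x]),int(z[y,x]),tuple(g[y,x])) for x in range(193,206)])if y in(199,203) else 0
E
```

```text
lane x -43.7 y 0.4 mm F along -5.2 lat 1.2 z 3.6 M [ 0.0037 -0.0035 -1.    ] t 23.6 q4 0.004140570687354107
now 23.6 [ 0.5701 -0.0411  0.0356] yaw 85.92359740946962 tilt -0.9999868751908826 q [-0.2692  0.6704  1.685   0.0041  0.7904 -0.201 ] F [-1.5882 -5.0713  3.5604] g 0.023012472373876665
shift [0.032  0.0004 0.0007] turn 6.278663978729299e-05
lane x -43.6 y 0.3 mm F along -2.8 lat 0.3 z -1.2 M [ 0.0037 -0.0034 -1.    ] t 23.7 q4 0.004140803136117646
now 23.7 [ 0.5701 -0.041   0.0356] yaw 85.95106590153684 tilt -0.999987285789293 q [-0.2689  0.6704  1.6849  0.0041  0.7903 -0.2012] F [-0.5424 -2.786  -1.2375] g 0.022992906195372576
shift [0.032  0.0004 0.0007] turn 0.000542202266918127
[100 100 100 100 100 101 101 101 101 101 101 102 102 102 102 102 102 102
 103 103 103 103 103 104 104 104 104 104 104 104 105 105 105 105 105 105
 106 106 106 106 106 106 107 107 107 107 107 107 107 108 108 108 108 109
 109 109 109 109 109 109 110 110 110 110 110 111 111 111 111 111 111 111
 112 112 112 112 113 113 113 113 113 113 113 114 114 114 114 114 114 115
 115 115 115 115 115 115 116 116 116 1
[... 2470 characters left out ...]
.uint8(155), np.uint8(140))), (194, 15, (np.uint8(204), np.uint8(191), np.uint8(174))), (192, 17, (np.uint8(255), np.uint8(255), np.uint8(255))), (189, 19, (np.uint8(255), np.uint8(255), np.uint8(255))), (186, 25, (np.uint8(165), np.uint8(151), np.uint8(135))), (184, 21, (np.uint8(79), np.uint8(70), np.uint8(62))), (181, 27, (np.uint8(80), np.uint8(71), np.uint8(66))), (179, 25, (np.uint8(69), np.uint8(61), np.uint8(56))), (179, 13, (np.uint8(65), np.uint8(57), np.uint8(50))), (179, -2, (np.uint8(66), np.uint8(59), np.uint8(54))), (176, 0, (np.uint8(69), np.uint8(61), np.uint8(56))), (175, -2, (np.uint8(80), np.uint8(71), np.uint8(69))), (172, -1, (np.uint8(82), np.uint8(73), np.uint8(71)))]
```

View pics/c9.png

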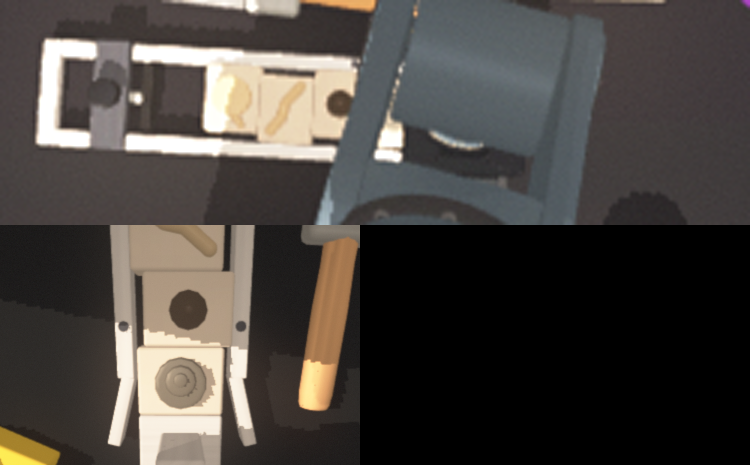

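>>> send_rows(steps=[0.02,0.003,0.0001,0,0,0.02,0.007,0.0002,0,0,0.02,0.011,0.0003,0,0,0.02,0.015,0.0003,0,0,0.02,0.019,0.0003,0.0001,0,0.02,0.022,0.0003,0.0001,0,0.02,0.025,0.0003,0.0001,0,0.02,0.028,0.0003,0.0001,0])

```text
time: 24.7
position: [0.5733, -0.0146, 0.0382]
tool_rot: [0.731, 0.682, -0.0, -0.001]
ft_force: [-4.5, -6.6, 15.3]
grip_width: 0.0232
```

```bash
python3 p.py 32; python3 im.py 10; python3 p.py 4
```

```text
lane x -17.1 y -0.9 mm F along -6.9 lat 4.0 z 15.3 M [ 0.0007 -0.0011 -1.    ] t 24.7 q4 0.0007755668709432857
now 24.7 [ 0.5733 -0.0146  0.0382] yaw 86.02435657738259 tilt -0.9999991314327643 q [-0.2206  0.6671  1.681   0.0008  0.7947 -0.1518] F [-4.5154 -6.6066 15.2859] g 0.023159782073467458
shift [ 0.032  -0.0009  0.0032] turn 0.0018213658714384237
lane x -16.7 y -0.9 mm F along -7.2 lat 3.6 z 15.4 M [ 0.0011 -0.001  -1.    ] t 24.8 q4 0.0013111777553776263
now 24.8 [ 0.5733 -0.0142  0.0382] yaw 86.03404076369107 tilt -0.9999989306246778 q [-0.2202  0.6671  1.681   0.0013  0.7947 -0.1519] F [-4.0911 -6.9251 15.4112] g 0.023059246790201878
shift [ 0.004  -0.0009  0.0033] turn 0.001990386807897889
```

View pics/c10.png

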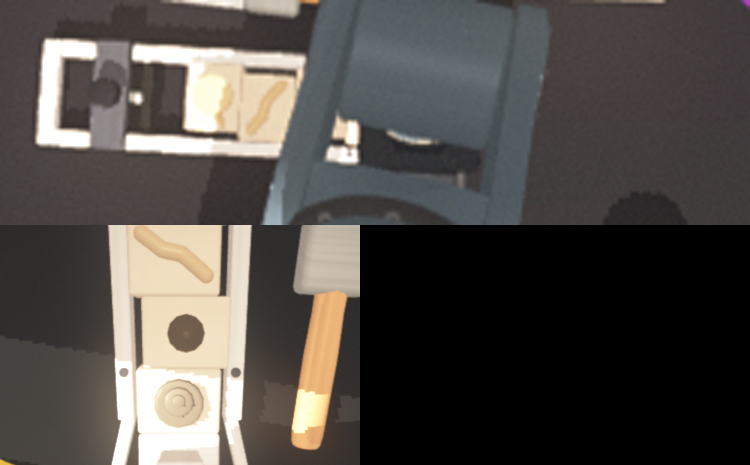

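View pics/w10.png

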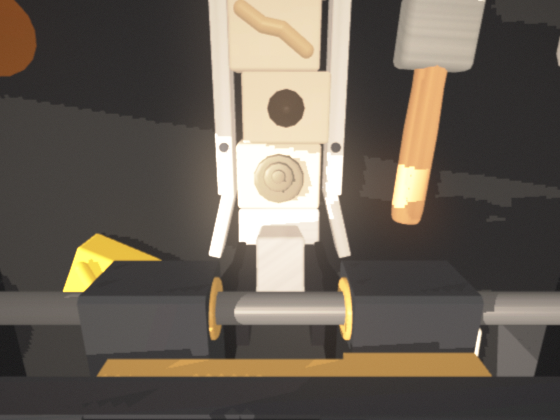

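Run:
```python
import cv2
a=cv2.imread('pics/w9.png')
cv2.imwrite('pics/w9b.png',a)
from p import *
for t in '9','10':
  c=dict(np.load('pics/w%s.npz'%t));W=cloud(c);np.set_printoptions(linewidth=250)
  P=W[...,:2]-L0;lx=P@d*1000;ly=P@n*1000;z=W[...,2]*1000
  for (x,y) in [(223,147),(223,200),(336,147),(340,205),(280,200),(280,225),(250,200),(310,200)]:print(t,(x,y),lx[y,x].round(),ly[y,x].round(),z[y,x].round())
  print((z[180:300:5,225:335:6]).round())
c=cams.camera('side');cv2.imwrite('pics/s3.png',cv2.resize(c['color'][150:310,230:370,::-1],None,fx=3.7,fy=3.7,interpolation=cv2.INTER_CUBIC))
```

```text
9 (223, 147) 5.0 35.0 19.0
9 (223, 200) -28.0 36.0 19.0
9 (336, 147) 5.0 -32.0 19.0
9 (340, 205) -31.0 -36.0 20.0
9 (280, 200) -26.0 1.0 26.0
9 (280, 225) -29.0 1.0 60.0
9 (250, 200) -26.0 19.0 26.0
9 (310, 200) -26.0 -17.0 26.0
[[ 19.  -1.  -2.  25.  26.  25.  26.  30.  32.  32.  32.  32.  26.  25.  26.  25.  25.  -1.  10.]
 [ 19.  -0.   0.  24.  27.  24.  25.  25.  25.  26.  25.  25.  26.  25.  25.  25.  25.  -1.   1.]
 [ 19.  -1.   0.  24.  24.  24.  24.  24.  24.  23.  23.  24.  23.  23.  23.  23.  -1.   0.  -1.]
 [ 20.  -0.   1.  26.  26.  26.  25.  26.  26.  25.  25.  25.  26.  26.  26.  25.  24.   1.  -0.]
 [ 13.  -0.  -0.  26.  25.  26.  25.  25.  24.  26.  25.  nan  26.  25.  25.  26.   0.  -1.  -1.]
 [  4.   0.  -1.  26.  26.  25.  26.  25.  25.  26.  25.  26.  26.  25.  26.  26.   0.  -0.  -1.]
 [ -1.  -0.  -1.  26.  26.  25.  33.  33.  32.  32.  33.  33.  33.  25.  26.  26.  -0.  -1.  -2.]
 [  1.   0.  -2.  25.  26.  25.  43.  45.  43.  43.  42.  43.  42.  25.  26.  27.  -1.   0.  -0.]
 [ -0.  -1.  -0.  26.  25.  26.  52.  52.  52.  52.  52.  52.  52.  26.  26.  26.   1. 
[... 3365 characters left out ...]
5.   1.   0.]
 [ -1.  99.  98.  97.  97.  81.  79.  79.  78.  79.  79.  78.  79.  77.  96.  97.  99. 100.   0.]
 [ -0. 103. 103. 101. 102.  82.  79.  79.  80.  79.  79.  80.  80.  78. 101. 101. 102. 103. 103.]
 [109. 108. 108. 105. 105.  83.  80.  80.  80.  80.  80.  80.  81.  78. 102. 105. 105. 108. 109.]
 [113. 112. 112. 110. 109.  84.  80.  81.  79.  81.  80.  80.  80.  79. 102. 109. 108. 111. 111.]
 [115. 116. 113. 113. 113.  85.  81.  81.  80.  82.  81.  80.  81.  80. 111. 114. 113. 115. 116.]
 [119. 120. 117. 116. 115.  84.  83.  82.  81.  82.  82.  82.  81.  81. 111. 118. 116. 120. 119.]
 [159. 158. 158. 159. 159. 159. 159. 158. 159. 159. 158. 158. 159. 157. 160. 159. 159. 159. 159.]]
```

View pics/s3.png

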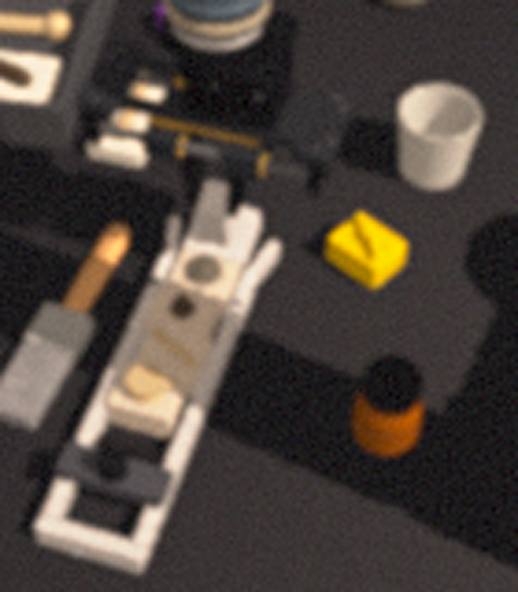

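View pics/w9b.png

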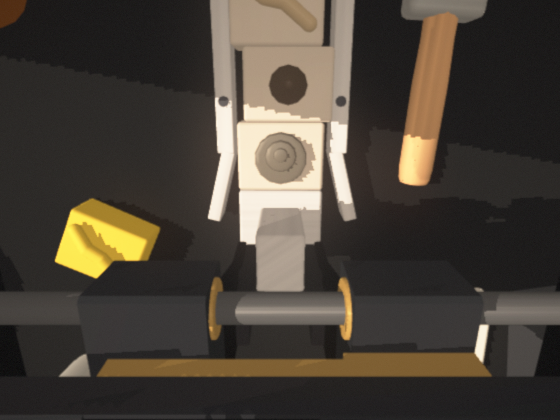

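>>> send_rows(steps=[0.02,-0.001,0,0,0,0.02,-0.002,0,0,0,0.03,-0.002,0,0,0,0.06,-0.002,0,0,0,0.06,-0.002,0,0,0,0.06,-0.002,0,0,0,0.06,-0.002,0,0,0,0.06,-0.002,0,0,0])

```text
time: 25.85
position: [0.5732, -0.0163, 0.0383]
tool_rot: [0.731, 0.682, 0.0, -0.001]
ft_force: [-0.1, -0.5, 0.1]
grip_width: 0.0595
```

```bash
python3 p.py 0; python3 im.py 11
python3 - <<'E'
from p import *
c=dict(np.load('pics/w11.npz'));W=cloud(c);np.set_printoptions(linewidth=250)
z=W[...,2]*1000;print(z[200:290:5,225:335:6].round())
E
```

```text
lane x -18.7 y -1.0 mm F along -0.5 lat 0.1 z 0.1 M [ 0.0012 -0.0009 -1.    ] t 25.85 q4 0.0014733680154351116
now 25.85 [ 0.5732 -0.0163  0.0383] yaw 86.02528817826325 tilt -0.999998876840809 q [-0.2238  0.667   1.6812  0.0015  0.7945 -0.1554] F [-0.1375 -0.4573  0.0688] g 0.05954695772343576
shift [-0.     -0.001   0.0033] turn 0.0018376253741207048
[[20. 19.  0. 27. 26. 26. 25. 28. 25. 27. 25. 25. 26. 26. 26. 25. -0. 19. 19.]
 [19. 19. -1. 12. 13. 12. 12. 13. 13. 13. 12. 12. 13. 12. 13. 11. -0. 19. 20.]
 [20.  9. -0. 24. 23. 24. 24. 24. 24. 23. 24. 24. 23. 23. 23. 22.  1.  7. 19.]
 [20. -1.  1. 26. 25. 26. 24. 26. 25. 26. 25. 26. 25. 26. 26. 26. -0.  0. 20.]
 [19. -1. -1. 27. 24. 26. 25. 26. 25. 25. 25. 25. 26. 25. 26. 26. -1. -0. 20.]
 [19. -1. -0. 26. 27. 26. 26. 26. 26. 24. 26. 26. 25. 26. 27. 26. -1. -1. 19.]
 [20.  1. -1. 26. 26. 27. 31. 31. 32. 31. 31. 31. 29. 26. 26. 26. -1. -1. 19.]
 [11. -1. -1. 26. 25. 26. 40. 40. 40. 39. 39. 39. 38. 26. 26. 25. -1. -0.  9.]
 [-0. -1.  1. 26. 25. 24. 46. 48. 47. 48. 47. 47. 46. 26. 25. 25. -0. -2. -0.]
 [-0. -0.  0. 26. 25. 26. 54. 54. 55. 55. 54. 55. 53. 26. 26. 27. -1.  0.  0.]
 [-0. -1.  0. 26. 26. 26. 61. 60. 61. 61. 60. 61. 60. 26. 25. 24. -1. -1. -0.]
 [ 1. -0. -0. 25. 25. 25. 67. 68. 67. 67. 67. 67. 67. 26. 25. 25. -1. -0. -1.]
 [ 1.  0. -1. 26. 25. 71. 73. 73. 73. 72. 72. 73. 72. 26. 26. 25. -1. -1. -1.]
 [-1. -1. -1. 25. nan 74. 75. 76. 75. 75. 76. 75. 76. 26. 26. 25. -1. -1. -0.]
 [-0.  0. -0. 25. 26. 75. 76. 75. 75. 75. 75. 75. 76. 26. 25. 25. -0. -1. -0.]
 [ 0. -0. -1. 26. 26. 77. 76. 76. 76. 76. 76. 76. 75. 27. 25. 26.  0.  0. -1.]
 [-1. -1.  0. 25. 26. 75. 75. 75. 76. 75. 75. 75. 76. 25. 25. 25. -1. -2.  0.]
 [-1. -0.  0. -0. -0. 75. 75. 77. 74. 77. 75. 76. 75. -0. -0. -1. -0.  0. -1.]]
```

View pics/w11.png

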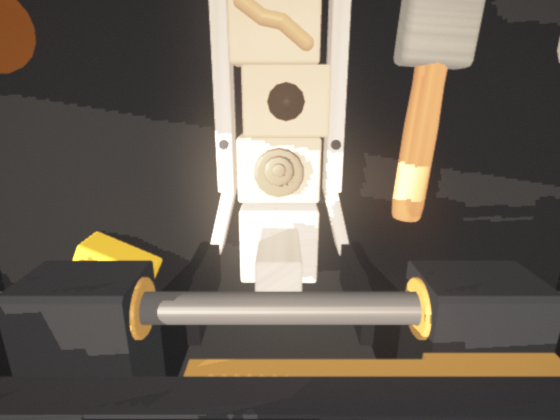

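Run:
```python
from p import *
c=dict(np.load('pics/w11.npz'));W=cloud(c)
P=W[...,:2]-L0;lx=P@d*1000;ly=P@n*1000;z=W[...,2]*1000;v,u=np.mgrid[:420,:560]
k=(z>22)&(z<79)&(abs(ly)<30)&(v>208)&(v<284)&(u>236)&(u<322)
Q=np.c_[lx[k],ly[k]];print(Q.min(0),Q.max(0))
k&=(z<29);Q=np.c_[lx[k],ly[k]];print(np.percentile(Q,[1,99],axis=0),cv2.minAreaRect(Q.astype(np.float32)))
k=(z>20)&(z<29)&(v>120)&(v<206)&(u>234)&(u<324);Q=np.c_[lx[k],ly[k]];print(np.percentile(Q,[1,99],axis=0))
```

```text
[-58.7361 -24.3609] [-8.454  25.8178]
[[-57.2782 -23.925 ]
 [ -9.0069  25.2621]] ((-33.516971588134766, 0.715179443359375), (50.17136764526367, 50.16376876831055), 89.62911224365234)
[[ -3.233  -23.9743]
 [ 45.2166  25.1918]]
```

>>> send_rows(steps=[0.06,0,0,-0.02,0,0.06,0,0,-0.045,0,0.06,0,0,-0.065,0,0.06,0,0,-0.075,0,0.04,-0.01,0,-0.075,0,0,-0.04,0.001,-0.075,0,0,-0.06,0.001,-0.075,0,0,-0.06,0.001,-0.075,0], force=20)

```text
time: 26.95
position: [0.5697, -0.0779, 0.1125]
tool_rot: [0.732, 0.681, -0.0, -0.001]
ft_force: [0.7, -0.4, 0.4]
grip_width: 0.0278
```

```bash
python3 p.py 0
```

```text
lane x -80.5 y -1.8 mm F along -0.4 lat -0.7 z 0.4 M [ 0.0015 -0.002  -1.    ] t 26.95 q4 0.0011849697689907026
now 26.95 [ 0.5697 -0.0779  0.1125] yaw 85.85089708387362 tilt -0.9999967986601134 q [-0.3307  0.5567  1.6287  0.0012  0.9585 -0.259 ] F [ 0.6642 -0.4197  0.4388] g 0.027813631373539562
shift [-0.0001 -0.0017  0.0775] turn -0.001206073409134865
```

>>> send_rows(steps=[0,0,-0.002,0,0,0,0,-0.0023,0.02,0,0,0,-0.0023,0.05,0,0,0,-0.0023,0.075,0,0,0,-0.0023,0.088,0,0,0,-0.0023,0.0965,0,0,0,-0.0023,0.0965,0,0,0,-0.0023,0.0965,0])

```text
time: 27.95
position: [0.5679, -0.0777, 0.0167]
tool_rot: [0.732, 0.681, 0.0, -0.001]
ft_force: [-0.4, 0.2, 0.3]
grip_width: 0.0002
```

```bash
python3 p.py 0 .016 85.92 .0005; python3 im.py 12;python3 p.py 20 .016 85.92 .0005
```

```text
lane x -80.4 y -0.0 mm F along 0.1 lat 0.4 z 0.3 M [ 0.0012 -0.0005 -1.    ] t 27.95 q4 0.0014573612524853086
now 27.95 [ 0.5679 -0.0777  0.0167] yaw 85.85571376290775 tilt -0.999999190657093 q [-0.3315  0.7018  1.6914  0.0015  0.7491 -0.2602] F [-0.3976  0.1777  0.2763] g 0.00020509641528611728
shift [-0.     -0.0005  0.0007] turn -0.001122006500977172
lane x -80.5 y -0.0 mm F along 0.5 lat 0.5 z 0.1 M [ 0.0012 -0.0004 -1.    ] t 28.05 q4 0.0014945605175300948
now 28.05 [ 0.5679 -0.0778  0.0168] yaw 85.84881637531696 tilt -0.9999992567948819 q [-0.3316  0.7017  1.6915  0.0015  0.7491 -0.2602] F [-0.4257  0.5769  0.0583] g 0.0004687642471217584
shift [ 0.02   -0.0006  0.0008] turn -0.0012423886242230297
```

View pics/w12.png

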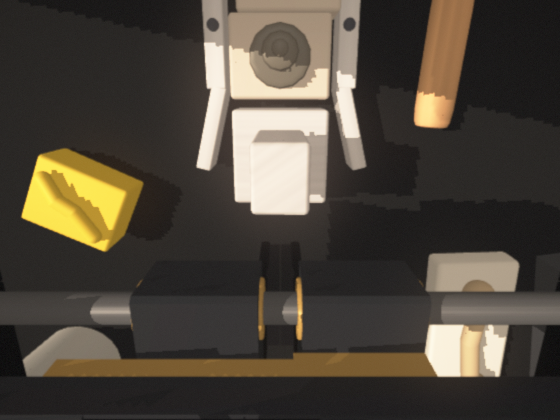

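>>> send_rows(steps=[0,0.004,-0.0003,0,0,0,0.008,-0.0003,0,0,0,0.01,-0.0005,0,0,0,0.012,-0.0005,0,0,0,0.014,-0.0005,0,0,0,0.016,-0.0005,0,0,0,0.018,-0.0005,0,0,0,0.02,-0.0005,0,0])

```text
time: 29.05
position: [0.5688, -0.0576, 0.0168]
tool_rot: [0.732, 0.681, 0.0, -0.001]
ft_force: [-0.5, -0.7, -0.7]
grip_width: 0.0005
```

```bash
python3 p.py 10 .0165 85.92 .0005; python3 im.py 13;python3 p.py 20 .0165 85.92 .0005
```

```text
lane x -60.3 y 0.5 mm F along -0.7 lat 0.4 z -0.7 M [ 0.0012 -0.0004 -1.    ] t 29.05 q4 0.0015215980933792025
now 29.05 [ 0.5688 -0.0576  0.0168] yaw 85.8494233847971 tilt -0.9999992416856305 q [-0.297   0.7004  1.6952  0.0015  0.7466 -0.2257] F [-0.4798 -0.6587 -0.7281] g 0.00047773594364595545
shift [ 0.01   -0.0001  0.0003] turn -0.0012317943102036159
lane x -60.2 y 0.5 mm F along 0.4 lat -0.3 z 0.5 M [ 0.0012 -0.0005 -1.    ] t 29.15 q4 0.0015471632357457544
now 29.15 [ 0.5688 -0.0576  0.0168] yaw 85.8624492731602 tilt -0.9999991676807618 q [-0.2969  0.7004  1.6953  0.0015  0.7466 -0.2258] F [0.3625 0.3296 0.5444] g 0.0005251564554210763
shift [0.02   0.     0.0003] turn -0.0010044496702702552
```

View pics/c13.png

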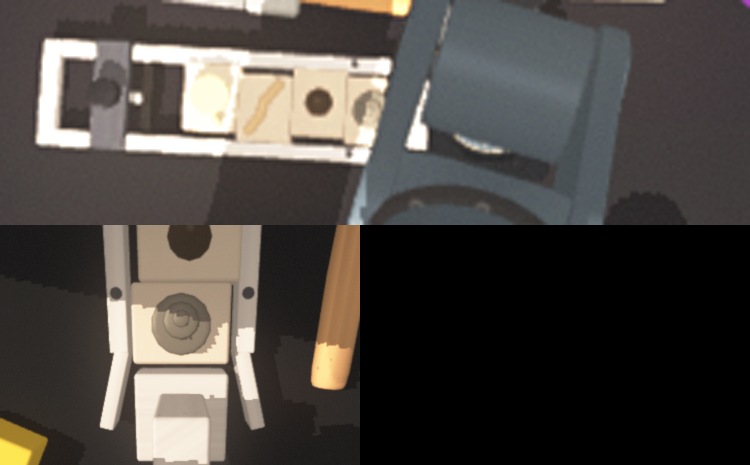

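>>> send_rows(steps=[0,0.0015,0,0,0,0,0.003,0,0,0,0,0.0045,0,0,0,0,0.006,0,0,0,0,0.0075,0,0,0,0,0.009,0,0,0,0,0.0105,0,0,0,0,0.012,0,0,0])

```text
time: 30.15
position: [0.57, -0.0461, 0.0171]
tool_rot: [0.732, 0.681, 0.0, 0.0]
ft_force: [-0.8, -6.5, 5.1]
grip_width: 0.0006
```

```bash
python3 p.py 10 .0165 85.92 .0005; python3 im.py 14;python3 p.py 10 .0165 85.92 .0005
cat > gaps.py <<'E'
from p import *
import sys
t=sys.argv[1]
c=dict(np.load('pics/w%s.npz'%t));W=cloud(c);P=W[...,:2]-L0;lx=P@d*1000;ly=P@n*1000;z=W[...,2]*1000
for y0 in (-18,18):
  k=(abs(ly-y0)<4)&(z>10)&(z<46)&(lx<150);b=np.histogram(lx[k],np.arange(-75,110,2.0))[0]
  k=(abs(ly-y0)<4)&(z>23)&(z<46);h,_=np.histogram(lx[k],np.arange(-75,110,1.0));print(y0,'top runs:',end=' ')
  on=h>0;e=np.flatnonzero(np.diff(np.r_[0,on.astype(int),0]));print([(a-75,b-75) for a,b in zip(e[::2],e[1::2])])
c=dict(np.load('pics/t%s.npz'%t));v,u=np.mgrid[:420,:560]
W=cloud(c);P=W[...,:2]-L0;lx=P@d*1000;ly=P@n*1000;z=W[...,2]*1000
k=(abs(ly)<18)&(z>18)&(lx>60)&(lx<195);x=np.sort((rays(c,.026,np.c_[u[k],v[k]])[:,:2]-L0)@d*1000)
i=np.argmax(np.diff(x));print('b1 front',x[i],'pad',x[i+1])
E
python3 gaps.py 14
```

```text
lane x -48.7 y 0.1 mm F along -6.5 lat 0.3 z 5.1 M [ 0.      0.0003 -1.    ] t 30.15 q4 0.00014578500535542915
now 30.15 [ 0.57   -0.0461  0.0171] yaw 85.90773068894214 tilt -0.9999999598905105 q [-0.2761  0.6998  1.6954  0.0001  0.7461 -0.2048] F [-0.7649 -6.4647  5.0888] g 0.0005879131331068995
shift [ 0.01   -0.0004  0.0006] turn -0.0002141398749113194
lane x -48.7 y 0.1 mm F along -4.7 lat 0.6 z 4.2 M [ 0.0002  0.0003 -1.    ] t 30.25 q4 0.00034425594692598203
now 30.25 [ 0.57   -0.0461  0.0171] yaw 85.89805518822766 tilt -0.9999999503663624 q [-0.2762  0.6997  1.6955  0.0003  0.7462 -0.2048] F [-0.9171 -4.6927  4.1545] g 0.00044265832484271367
shift [ 0.01   -0.0004  0.0006] turn -0.0003830092191580472
-18 top runs: [(np.int64(-54), np.int64(73))]
18 top runs: [(np.int64(-53), np.int64(73))]
b1 front 156.0578048338379 pad 178.68614529690814
```

View pics/c14.png

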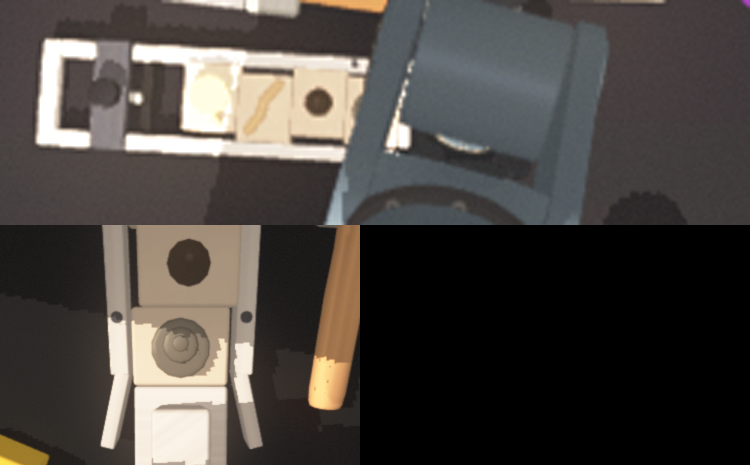

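Run:
```python
from p import *
c=dict(np.load('pics/w14.npz'));W=cloud(c);P=W[...,:2]-L0;lx=P@d*1000;ly=P@n*1000;z=W[...,2]*1000
np.set_printoptions(linewidth=250)
print(z[150:300:6,210:350:7].round());print(lx[150:300:6,270:290:7].round())
cv2.imwrite('pics/w14e.png',cv2.resize(c['color'][130:330,180:380,::-1],None,fx=3,fy=3,interpolation=cv2.INTER_CUBIC))
```

```text
[[ -1.  20.  19.   8.  25.  26.  25.  26.  27.  32.  32.  31.  25.  25.  26.  26.  25.  -0.  20.  20.]
 [  0.  19.  20.  -0.  26.  26.  25.  25.  27.  25.  26.  26.  26.  26.  27.  25.  25.   1.  19.  20.]
 [ -0.  19.  20.  -1.  24.  25.  25.  23.  25.  24.  25.  25.  25.  25.  25.  25.  25.   0.  20.  20.]
 [  0.  20.  20.  -1.  25.  26.  26.  26.  26.  26.  24.  25.  26.  26.  25.  26.  25.  -1.  17.  20.]
 [ 21.  21.  19.  -1.  27.  26.  27.  26.  27.  25.  26.  27.  26.  26.  26.  26.  27.   0.  10.  18.]
 [ 19.  20.  12.   0.  nan  28.  27.  26.  36.  35.  35.  34.  33.  26.  28.  27.  28.  -0.   1.  20.]
 [ 20.  20.   3.   1.  28.  28.  74.  75.  76.  76.  75.  75.  75.  75.  75.  28.  28.  -1.  -1.  20.]
 [ 21.  20.  -1.   0.  29.  29.  77.  78.  77.  76.  76.  76.  77.  76.  77.  29.  28.  -1.  -0.  20.]
 [ 20.  20.   1.  -0.  29.  29.  77.  76.  77.  78.  77.  77.  78.  77.  77.  30.  29.  -0.  -1.  18.]
 [ 19.  19.   1.  -1.  29.  29.  78.  76.  78.  78.  78.  79.  77.  78.  77.  30.  29.  -0.  -1.  12.]
 [ 18.  14.   1.   0.  30.  31.  78.  77.  78.  78.  77.  78.  78.  77
[... 1226 characters left out ...]
.  92. 140. 140. 140. 139. 140. 139. 138.]
 [142. 142. 141. 142. 141. 143. 143. 138.  96.  94.  70.  95.  97. 140. 142. 142. 142. 142. 142. 143.]
 [144. 145. 145. 145. 144. 146. 145. 140. 137. 137. 138. 138. 137. 142. 145. 145. 145. 145. 146. 144.]]
[[  3.   3.   3.]
 [ -1.  -1.  -1.]
 [ -5.  -5.  -5.]
 [ -8.  -8.  -8.]
 [-11. -11. -11.]
 [-12. -12. -12.]
 [ -5.  -5.  -4.]
 [ -7.  -7.  -7.]
 [ -9.  -9.  -9.]
 [-11. -12. -12.]
 [-14. -14. -13.]
 [-16. -17. -17.]
 [-19. -19. -19.]
 [-21. -21. -21.]
 [-23. -23. -24.]
 [-26. -26. -26.]
 [-29. -29. -28.]
 [-31. -31. -30.]
 [-40. -40. -40.]
 [-40. -40. -40.]
 [ nan -40. -40.]
 [-40. -40. -40.]
 [-40. -39. -40.]
 [-40. -39. -40.]
 [-17. -16. -16.]]
```

View pics/w14e.png

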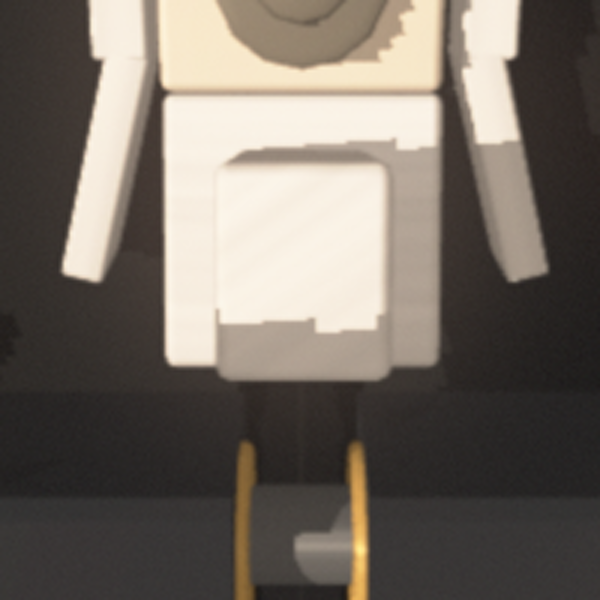

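Run:
```python
from p import *
c=dict(np.load('pics/w14.npz'));W=cloud(c);P=W[...,:2]-L0;lx=P@d*1000;ly=P@n*1000;z=W[...,2]*1000
for u in (240,247,319,280):
  print(u,[(v,int(lx[v,u]),int(ly[v,u]),int(z[v,u])) for v in range(156,262,5) if z[v,u]==z[v,u]])
print(c['extrinsics'])
c=dict(np.load('pics/s3.npz')) if 0 else None
c=snap('side','s4');cv2.imwrite('pics/s4c.png',cv2.resize(c['color'][170:290,240:340,::-1],None,fx=5,fy=5,interpolation=cv2.INTER_CUBIC))
```

```text
240 [(156, -1, 21, 25), (161, -4, 22, 23), (166, -6, 21, 26), (171, -9, 21, 26), (176, -11, 21, 26), (181, -14, 22, 26), (186, -17, 22, 27), (191, -19, 21, 28), (196, -22, 22, 28), (201, -24, 21, 30), (206, -27, 22, 29), (211, -30, 22, 30), (216, -32, 22, 31), (221, -35, 22, 31), (226, -38, 22, 32), (231, -40, 22, 33), (236, -43, 22, 32), (241, -46, 22, 33), (246, -49, 22, 33), (251, -51, 22, 35), (256, -71, 26, 0), (261, -11, 11, 128)]
247 [(156, -1, 18, 25), (161, -4, 18, 21), (166, -6, 18, 26), (171, -9, 18, 26), (176, -11, 18, 27), (181, -14, 18, 25), (186, -16, 18, 28), (191, -19, 18, 28), (196, -22, 18, 28), (201, -24, 18, 30), (206, -27, 18, 30), (211, -30, 18, 30), (216, -33, 18, 30), (221, -35, 18, 30), (226, -38, 18, 31), (231, -41, 18, 31), (236, -43, 18, 33), (241, -46, 18, 34), (246, -49, 18, 33), (251, -52, 18, 34), (256, -71, 22, -1), (261, -11, 9, 128)]
319 [(156, -1, -19, 26), (161, -4, -20, 23), (166, -6, -20, 25), (171, -9, -20, 25), (176, -11, -20, 25), (181, -14, -20, 27), (186, -17, -20, 26), (191, -19, -20, 28), (196, -22, -20, 29), (201, -24, -20, 29), (206, -27, -20, 29), (211, -30, -20, 29), (216, -32, -20, 31), (221, -35, -20, 31), (226, -38, -20, 31), (231, -41, -20, 32), (236, -43, -20, 32), (241, -46, -20, 33), (246, -49, -20, 33), (251, -51, -20, 34), (256, -71, -24, 0), (261, -11, -9, 128)]
280 [(156, -1, 0, 25), (161, -4, 0, 23), (166, -6, 0, 25), (171, -9, 0, 25), (176, -11, 0, 27), (181, -9, 0, 46), (186, -4, 0, 75), (191, -6, 0, 76), (196, -8, 0, 76), (201, -10, 0, 77), (206, -12, 0, 77), (211, -14, 0, 77), (216, -16, 0, 78), (221, -18, 0, 78), (226, -19, 0, 80), (231, -22, 0, 79), (236, -24, 0, 80), (241, -26, 0, 81), (246, -28, 0, 80), (251, -30, 0, 80), (256, -32, 0, 80), (261, -41, 0, 67)]
[[ 0.9975 -0.0665 -0.022   0.5754]
 [-0.07   -0.954  -0.2915  0.0336]
 [-0.0016  0.2923 -0.9563  0.2151]
 [ 0.      0.      0.      1.    ]]
```

View pics/s4c.png

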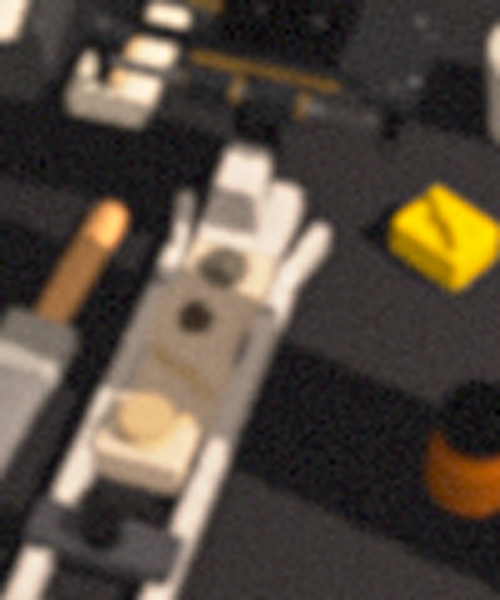

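Run:
```python
from p import *
c=dict(np.load('pics/w12.npz'));W=cloud(c);P=W[...,:2]-L0;lx=P@d*1000;ly=P@n*1000;z=W[...,2]*1000
for u in (266,272,280,288,296):
  print(u,[(v,int(lx[v,u]),int(ly[v,u]),int(z[v,u])) for v in range(206,296,4) if z[v,u]==z[v,u]])
c=dict(np.load('pics/w9.npz'));W=cloud(c)
```

```text
266 [(206, -44, 5, 75), (210, -46, 5, 76), (214, -48, 6, 74), (218, -76, 9, 0), (222, -79, 9, 0), (226, -81, 9, 0), (230, -84, 9, 0), (234, -87, 9, 0), (238, -90, 9, 0), (242, -70, 7, 52), (246, -70, 6, 56), (250, -70, 6, 62), (254, -69, 6, 66), (258, -70, 6, 70), (262, -69, 6, 75), (266, -69, 6, 79), (270, -71, 6, 79), (274, -71, 5, 82), (278, -70, 5, 88), (282, -70, 5, 91), (286, -70, 5, 94), (290, -70, 5, 96), (294, -47, 3, 137)]
272 [(206, -44, 3, 75), (210, -46, 3, 75), (214, -48, 3, 75), (218, -76, 5, 0), (222, -79, 5, 0), (226, -81, 5, 0), (230, -84, 5, 0), (234, -87, 5, 0), (238, -90, 5, 0), (242, -92, 5, 0), (246, -71, 4, 54), (250, -71, 4, 58), (254, -71, 3, 63), (258, -71, 3, 67), (262, -71, 3, 71), (266, -71, 3, 75), (270, -71, 3, 80), (274, -71, 3, 82), (278, -71, 3, 86), (282, -71, 3, 89), (286, -71, 3, 92), (290, -71, 3, 95), (294, -48, 2, 136)]
280 [(206, -44, 0, 75), (210, -46, 0, 75), (214, -48, 0, 75), (218, -76, 0, 0), (222, -79, 0, 0), (226, -81, 0, 0), (230, -84, 0, 0), (234, -87, 0, -1), (238, -90, 0, 0), (242, -93, 0, 0), (246, -71, 0, 53), (250, -71, 0, 58), 
[... 435 characters left out ...]
, -71, -3, 60), (254, -71, -3, 63), (258, -71, -3, 68), (262, -71, -3, 72), (266, -71, -3, 75), (270, -71, -3, 78), (274, -71, -2, 82), (278, -71, -2, 86), (282, -71, -2, 89), (286, -71, -2, 92), (290, -71, -2, 95), (294, -47, -1, 138)]
296 [(206, -44, -6, 75), (210, -46, -6, 75), (214, -48, -6, 75), (218, -76, -9, -1), (222, -79, -9, 0), (226, -82, -9, 0), (230, -84, -9, 0), (234, -87, -9, 0), (238, -90, -9, 0), (242, -70, -7, 52), (246, -70, -7, 57), (250, -69, -6, 63), (254, -70, -6, 66), (258, -70, -6, 70), (262, -70, -6, 74), (266, -70, -6, 78), (270, -69, -6, 82), (274, -69, -6, 85), (278, -70, -5, 88), (282, -45, -3, 135), (286, -46, -3, 135), (290, -47, -3, 134), (294, -47, -3, 136)]
```

>>> send_rows(steps=[0,-0.002,0,0,0,0,-0.004,0,0,0,0,-0.006,0,0,0,0,-0.008,0,0,0,0,-0.011,0,0,0,0,-0.015,0,0,0,0,-0.025,0,0,0,0,-0.033,0,0,0])

```text
time: 31.3
position: [0.5677, -0.0798, 0.0172]
tool_rot: [0.732, 0.681, 0.0, 0.0]
ft_force: [0.6, 0.2, -0.3]
grip_width: 0.0006
```

>>> send_rows(steps=[0,0,0,0,0,0,0,0,0,0])

```text
time: 31.55
position: [0.5676, -0.0799, 0.0172]
tool_rot: [0.732, 0.681, 0.0, 0.0]
ft_force: [0.7, 0.5, -0.2]
grip_width: 0.0003
```

```bash
python3 p.py 0 -.021 85.92 .0005; python3 im.py 15;python3 p.py 0 -.021 85.92 .0005
cat > f.py <<'E'
from p import *
import sys
c=dict(np.load('pics/w%s.npz'%sys.argv[1]));W=cloud(c);P=W[...,:2]-L0;lx=P@d*1000;ly=P@n*1000;z=W[...,2]*1000
for u in (242,272,280,288,318):
  print(u,[(v,int(lx[v,u]),int(ly[v,u]),int(z[v,u])) for v in range(80,296,5) if z[v,u]==z[v,u]])
E
python3 f.py 15
```

```text
lane x -82.6 y 0.1 mm F along 0.5 lat -0.6 z -0.2 M [ 0.0004  0.0005 -1.    ] t 31.55 q4 0.0007683110659108579
now 31.55 [ 0.5676 -0.0799  0.0172] yaw 85.84183412190953 tilt -0.9999997951953818 q [-0.3351  0.7007  1.692   0.0008  0.7485 -0.263 ] F [ 0.6508  0.4909 -0.2061] g 0.00025442710696804374
shift [-0.     -0.0004  0.0382] turn -0.0013642519353915083
lane x -82.3 y 0.1 mm F along -0.8 lat -0.2 z -0.2 M [ 0.0004  0.0005 -1.    ] t 31.65 q4 0.0007297708735032374
now 31.65 [ 0.5676 -0.0796  0.0172] yaw 85.87503895961497 tilt -0.9999998148515066 q [-0.3345  0.7007  1.6921  0.0007  0.7484 -0.263 ] F [ 0.1207 -0.7853 -0.1989] g 0.0002997246487899491
shift [-0.     -0.0004  0.0382] turn -0.0007847181898409632
242 [(80, 2, 19, 25), (85, 0, 19, 25), (90, -1, 19, 26), (95, -4, 22, 0), (100, -7, 22, 0), (105, -9, 20, 23), (110, -11, 19, 24), (115, -14, 19, 25), (120, -16, 20, 25), (125, -19, 20, 26), (130, -21, 20, 25), (135, -24, 20, 25), (140, -26, 20, 25), (145, -29, 20, 25), (150, -31, 20, 25), (155, -34, 20, 26), (160, -37, 20, 25), (165, -39, 20, 25), (170, -42, 20, 26), (175, -45, 
[... 3181 characters left out ...]
-21, -19, 26), (135, -24, -19, 24), (140, -26, -19, 25), (145, -29, -19, 24), (150, -31, -19, 25), (155, -34, -19, 24), (160, -37, -19, 25), (165, -40, -19, 25), (170, -42, -19, 24), (175, -45, -19, 25), (180, -48, -19, 26), (185, -50, -20, 25), (190, -53, -20, 24), (195, -56, -20, 26), (200, -67, -23, -1), (205, -70, -23, 0), (210, -73, -23, 0), (215, -77, -23, 0), (220, -80, -23, 0), (225, -84, -23, -1), (230, -87, -23, 0), (235, -91, -24, -1), (240, -94, -24, 0), (245, -97, -24, 0), (250, -100, -24, 0), (255, -104, -24, 0), (260, -108, -24, 0), (265, -45, -9, 130), (270, -45, -9, 133), (275, -45, -8, 135), (280, -45, -8, 139), (285, -45, -8, 141), (290, -45, -8, 142), (295, -45, -7, 145)]
```

View pics/w15.png

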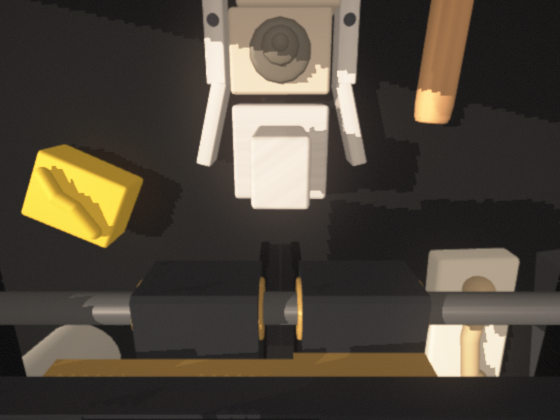

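>>> send_rows(steps=[0,0,-0.0004,0.008,0,0,0,-0.0004,0.018,0,0,0,-0.0004,0.028,0,0,0,-0.0004,0.034,0,0,0,-0.0004,0.037,0,0,0,-0.0004,0.037,0])

```text
time: 32.4
position: [0.5672, -0.0795, -0.0201]
tool_rot: [0.732, 0.681, 0.0, -0.0]
ft_force: [-0.1, -0.2, -0.9]
grip_width: 0.0006
```

```bash
python3 p.py 0 -.021 85.92 .0005; python3 im.py 16;python3 p.py 20 -.020 85.92 .0005; python3 f.py 16 | sed -n 2,3p
```

```text
lane x -82.3 y 0.6 mm F along -0.2 lat 0.0 z -0.9 M [ 0.0005  0.0001 -1.    ] t 32.4 q4 0.0008323673624635085
now 32.4 [ 0.5672 -0.0795 -0.0201] yaw 85.8715285711869 tilt -0.9999998635735874 q [-0.3347  0.7633  1.7042  0.0008  0.6741 -0.2633] F [-0.0548 -0.2109 -0.8702] g 0.0005667580222618075
shift [-0.      0.0001  0.0009] turn -0.0008459860259349186
lane x -82.3 y 0.3 mm F along -0.7 lat 1.2 z -0.0 M [ 0.0003  0.0009 -1.    ] t 32.5 q4 0.0008241849598874642
now 32.5 [ 0.5675 -0.0796 -0.0196] yaw 85.87354801063582 tilt -0.9999995329141813 q [-0.3347  0.7626  1.7041  0.0008  0.6741 -0.2633] F [-1.1981 -0.6132 -0.0169] g 0.00015804121854797403
shift [ 0.02   -0.0003  0.0004] turn -0.0008107401585064395
272 [(80, 1, 4, 30), (85, 0, 4, 24), (90, -1, 4, 25), (95, -3, 4, 23), (100, -6, 4, 0), (105, -8, 4, 0), (110, -9, 4, 24), (115, -11, 4, 26), (120, -13, 4, 25), (125, -15, 4, 25), (130, -17, 4, 25), (135, -19, 4, 31), (140, -18, 3, 47), (145, -19, 3, 59), (150, -18, 3, 70), (155, -20, 3, 73), (160, -20, 3, 76), (165, -22, 3, 74), (170, -24, 3, 75), (175, -25, 3, 75), (180, -26, 3, 75),
[... 564 characters left out ...]
5, -11, 1, 24), (120, -13, 1, 25), (125, -15, 1, 26), (130, -17, 1, 25), (135, -18, 0, 31), (140, -19, 0, 46), (145, -18, 0, 60), (150, -18, 0, 71), (155, -19, 0, 75), (160, -21, 0, 75), (165, -22, 0, 74), (170, -23, 0, 76), (175, -25, 0, 74), (180, -27, 0, 74), (185, -28, 0, 75), (190, -29, 0, 77), (195, -31, 0, 75), (200, -33, 0, 74), (205, -35, 0, 74), (210, -35, 0, 76), (215, -37, 0, 75), (220, -39, 0, 75), (225, -40, 0, 76), (230, -42, 0, 74), (235, -44, 0, 75), (240, -45, 0, 75), (245, -47, 0, 75), (250, -73, 0, 21), (255, -73, 0, 27), (260, -74, 0, 29), (265, -76, 0, 31), (270, -78, 0, 31), (275, -80, 0, 32), (280, -82, 0, 34), (285, -85, 0, 33), (290, -87, 0, 34), (295, -49, 0, 100)]
```

View pics/w16.png

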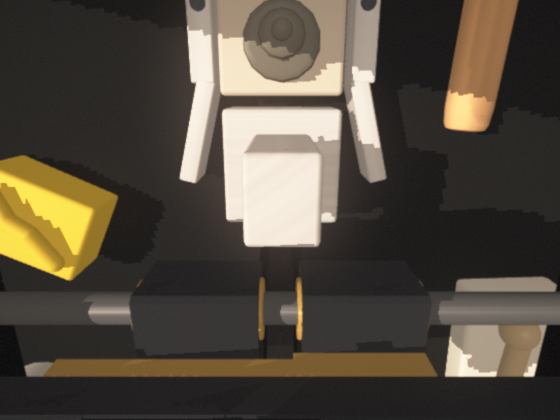

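>>> send_rows(steps=[0,0.004,0,0,0,0,0.009,0,0,0,0,0.012,0,0,0,0,0.015,-0.0002,0,0,0,0.018,-0.0002,0,0,0,0.02,-0.0002,0,0,0,0.022,-0.0002,0,0,0,0.025,-0.0002,0,0])

```text
time: 33.5
position: [0.5694, -0.0552, -0.0195]
tool_rot: [0.732, 0.681, 0.0, 0.001]
ft_force: [-0.6, -5.3, 1.7]
grip_width: 0.0007
```

```bash
python3 p.py 0 -.020 85.92 .0005; python3 im.py 17;python3 p.py 20 -.020 85.92 .0005; python3 f.py 17 | sed -n '1p;3p'; python3 gaps.py 17
```

```text
lane x -57.8 y 0.1 mm F along -5.3 lat 0.2 z 1.7 M [-0.0003  0.0015 -1.    ] t 33.5 q4 4.957431239576152e-05
now 33.5 [ 0.5694 -0.0552 -0.0195] yaw 85.86526827396155 tilt -0.9999988168241405 q [-0.2919  0.7615  1.7072  0.      0.6714 -0.2198] F [-0.6022 -5.2771  1.6983] g 0.00065864795252144
shift [-0.     -0.0004  0.0005] turn -0.0009552488246705445
lane x -57.3 y 0.2 mm F along -3.6 lat -1.1 z 1.4 M [ 0.0002  0.0015 -1.    ] t 33.6 q4 0.0007909743547124139
now 33.6 [ 0.5693 -0.0546 -0.0195] yaw 85.87498881963641 tilt -0.9999988973876767 q [-0.2913  0.7615  1.7074  0.0008  0.6714 -0.2199] F [ 0.854  -3.6968  1.424 ] g 0.00035568514720811387
shift [ 0.02   -0.0003  0.0005] turn -0.0007855932975536247
242 [(80, 26, 15, 25), (85, 24, 15, 25), (90, 22, 15, 25), (95, 20, 15, 25), (100, 18, 16, 24), (105, 16, 16, 25), (110, 14, 16, 24), (115, 12, 16, 26), (120, 10, 16, 26), (125, 8, 16, 24), (130, 6, 16, 25), (135, 4, 16, 25), (140, 2, 16, 22), (145, 0, 16, 25), (150, -1, 16, 24), (155, -3, 16, 25), (160, -5, 16, 24), (165, -7, 16, 25), (170, -10, 16, 25), (175, -12, 17, 25), (180, -14, 1
[... 712 characters left out ...]
150, -1, 0, 25), (155, -3, 0, 25), (160, -5, 0, 25), (165, -7, 0, 29), (170, -7, 0, 37), (175, -7, 0, 47), (180, -7, 0, 55), (185, -7, 0, 62), (190, -7, 0, 68), (195, -7, 0, 73), (200, -9, 0, 73), (205, -10, 0, 75), (210, -11, 0, 75), (215, -13, 0, 76), (220, -15, 0, 74), (225, -16, 0, 75), (230, -18, 0, 75), (235, -19, 0, 76), (240, -21, 0, 76), (245, -22, 0, 76), (250, -25, 0, 75), (255, -26, 0, 75), (260, -27, 0, 76), (265, -29, 0, 75), (270, -31, 0, 76), (275, -33, 0, 75), (280, -35, 0, 76), (285, -61, 0, 33), (290, -63, 0, 34), (295, -25, 0, 100)]
-18 top runs: [(np.int64(-47), np.int64(56))]
18 top runs: [(np.int64(-47), np.int64(56))]
b1 front 163.01019422137756 pad 178.68614529690814
```

View pics/c17.png

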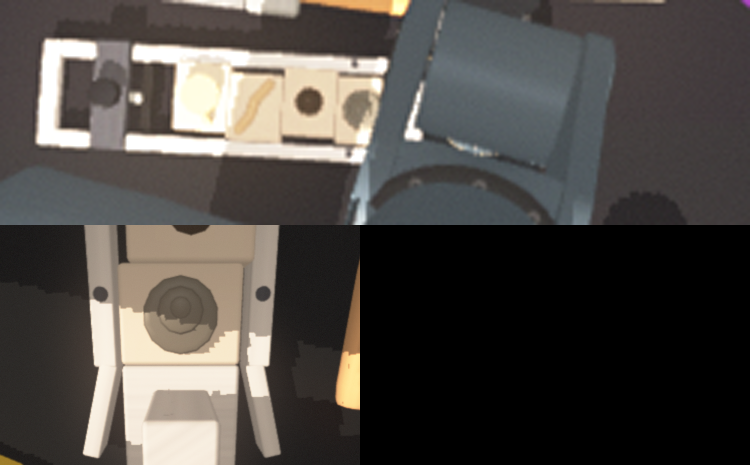

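>>> send_rows(steps=[0,0.002,0,0,0,0,0.004,0,0,0,0,0.006,-0.0002,0,0,0,0.008,-0.0002,0,0,0,0.01,-0.0002,0,0,0,0.011,-0.0002,0,0,0,0.012,-0.0002,0,0,0,0.013,-0.0002,0,0])

```text
time: 34.6
position: [0.5701, -0.0416, -0.0195]
tool_rot: [0.732, 0.681, 0.001, 0.0]
ft_force: [0.1, -5.3, 1.3]
grip_width: 0.0003
```

```bash
python3 p.py 0 -.020 85.92 .0005; python3 im.py 18;python3 p.py 20 -.020 85.92 .0005;  python3 gaps.py 18
```

```text
lane x -44.3 y 0.4 mm F along -5.3 lat -0.5 z 1.3 M [ 0.0002  0.0015 -1.    ] t 34.6 q4 0.000717485878144296
now 34.6 [ 0.5701 -0.0416 -0.0195] yaw 85.87370973336802 tilt -0.9999988977830063 q [-0.2686  0.7612  1.7083  0.0007  0.6707 -0.1971] F [ 0.0767 -5.2923  1.3355] g 0.000312619564123229
shift [-0.     -0.0001  0.0005] turn -0.0008079175643542024
lane x -44.1 y 0.4 mm F along -4.6 lat 0.2 z 0.6 M [ 0.0003  0.0014 -1.    ] t 34.7 q4 0.0009643868216283958
now 34.7 [ 0.5701 -0.0415 -0.0195] yaw 85.87605054748238 tilt -0.9999989064345999 q [-0.2684  0.7612  1.7083  0.001   0.6707 -0.1972] F [-0.5168 -4.611   0.5726] g 7.416897988170692e-05
shift [ 0.02   -0.0001  0.0005] turn -0.0007670626508811836
-18 top runs: [(np.int64(-34), np.int64(70))]
18 top runs: [(np.int64(-34), np.int64(70))]
b1 front 187.52977341186948 pad 191.16575266554165
```

View pics/c18.png

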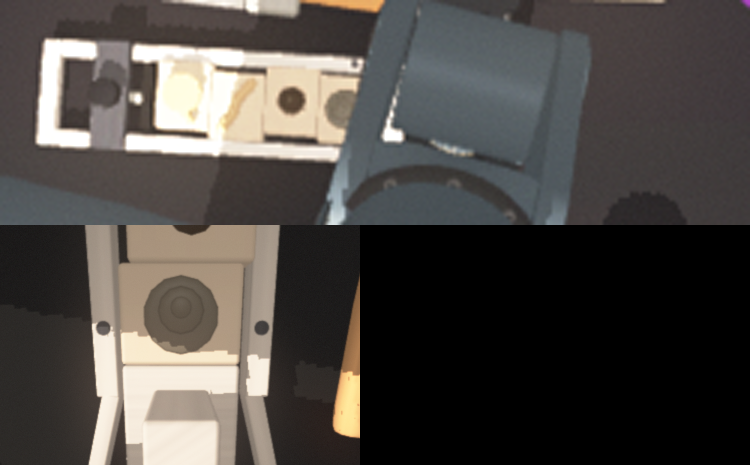

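>>> send_rows(steps=[0,0.0005,0,0,0,0,0.001,0,0,0,0,0.0015,0,0,0,0,0.002,0,0,0])

```text
time: 35.2
position: [0.5702, -0.0395, -0.0195]
tool_rot: [0.732, 0.681, 0.001, 0.0]
ft_force: [-0.6, -4.5, 2.1]
grip_width: 0.0008
```

```bash
python3 p.py 2 -.020 85.92 .0003
```

```text
lane x -42.1 y 0.3 mm F along -4.6 lat 0.3 z 2.1 M [ 0.0003  0.0015 -1.    ] t 35.2 q4 0.0009636040013110721
now 35.2 [ 0.5702 -0.0395 -0.0195] yaw 85.87502750475431 tilt -0.9999988167585163 q [-0.2649  0.7612  1.7083  0.001   0.6707 -0.1937] F [-0.6415 -4.5415  2.0814] g 0.0007913245490098638
shift [0.002  0.     0.0005] turn -0.0007849181148749926
```

>>> send_rows(steps=[0,0.0005,0,0,0,0,0.001,0,0,0,0,0.0015,0,0,0,0,0.002,0,0,0])

```text
time: 35.7
position: [0.5704, -0.0377, -0.0195]
tool_rot: [0.732, 0.681, 0.001, 0.001]
ft_force: [-0.6, -6.1, 0.5]
grip_width: 0.0004
```

```bash
python3 p.py 2 -.020 85.92 .0003
```

```text
lane x -40.3 y 0.3 mm F along -6.1 lat 0.1 z 0.5 M [-0.      0.0015 -1.    ] t 35.7 q4 0.00043332651486314267
now 35.7 [ 0.5704 -0.0377 -0.0195] yaw 85.88824736966322 tilt -0.9999988461854942 q [-0.2615  0.7612  1.7082  0.0004  0.6707 -0.1901] F [-0.5601 -6.0592  0.5384] g 0.00037555575968805044
shift [0.002  0.     0.0005] turn -0.0005541879455452473
```

>>> send_rows(steps=[0,0.0005,0,0,0,0,0.001,0,0,0,0,0.0015,0,0,0,0,0.002,0,0,0])

```text
time: 36.2
position: [0.5705, -0.0366, -0.0195]
tool_rot: [0.732, 0.682, 0.0, 0.001]
ft_force: [-1.0, -8.3, 0.3]
grip_width: 0.0005
```

```bash
python3 p.py 2 -.020 85.92 .0003; python3 -c "
from rig import cams
cams.camera('side')"; python3 p.py 0
```

```text
lane x -39.3 y 0.3 mm F along -8.3 lat 0.4 z 0.3 M [-0.0014  0.0015 -1.    ] t 36.2 q4 -0.0017524911131367646
now 36.2 [ 0.5705 -0.0366 -0.0195] yaw 85.93496655186944 tilt -0.9999978378464172 q [-0.2589  0.7612  1.7081 -0.0018  0.6705 -0.1866] F [-0.9933 -8.2922  0.2761] g 0.0005351868057412685
shift [ 0.002  -0.      0.0005] turn 0.0002612156077921507
lane x -39.2 y 0.3 mm F along -8.1 lat 0.4 z 1.0 M [-0.0014  0.0015 -1.    ] t 36.25 q4 -0.0017445398773951958
now 36.25 [ 0.5705 -0.0366 -0.0195] yaw 85.93246940263907 tilt -0.9999978413754577 q [-0.2588  0.7612  1.7081 -0.0017  0.6705 -0.1865] F [-0.9786 -8.0249  0.9949] g 0.0006900575861052996
shift [-0.0001  0.0004 -0.0545] turn 0.00021763213180839232
```

>>> send_rows(steps=[0,0.0008,0,0,0,0,0.0014,0,0,0,0,0.002,0,0,0,0,0.0025,0,0,0,0,0.003,0,0,0])

```text
time: 36.88
position: [0.5707, -0.0355, -0.0194]
tool_rot: [0.731, 0.682, -0.001, 0.002]
ft_force: [-1.0, -12.1, 1.3]
grip_width: 0.0007
```

```bash
python3 p.py 2 -.020 85.92 .0003
```

```text
lane x -38.1 y 0.2 mm F along -12.2 lat 0.2 z 1.3 M [-0.004   0.0015 -1.    ] t 36.875 q4 -0.005829532140242352
now 36.875 [ 0.5707 -0.0355 -0.0194] yaw 86.01339778159756 tilt -0.9999908959729957 q [-0.2553  0.7612  1.7078 -0.0058  0.6704 -0.1812] F [ -1.047  -12.1477   1.2934] g 0.0006576993271298019
shift [ 0.002  -0.0001  0.0006] turn 0.001630098802935983
```

>>> send_rows(steps=[0,0.002,0,0,0,0,0.0025,0,0,0,0,0.0027,0,0,0,0,0.0028,0,0,0,0,0.0028,0,0,0,0,0.0028,0,0,0,0,0.0028,0,0,0,0,0.0028,0,0,0])

```text
time: 37.88
position: [0.5707, -0.0351, -0.0194]
tool_rot: [0.731, 0.683, -0.002, 0.003]
ft_force: [-1.8, -13.0, 0.4]
grip_width: 0.0003
```

```bash
python3 p.py 2 -.020 85.92 .0003;python3 im.py 19;python3 p.py 2 -.020 85.92 .0003;python3 gaps.py 19
```

```text
lane x -37.7 y 0.1 mm F along -13.1 lat 0.8 z 0.4 M [-0.0071  0.0013 -1.    ] t 37.875 q4 -0.010847198524547779
now 37.875 [ 0.5707 -0.0351 -0.0194] yaw 86.10355215470649 tilt -0.9999739166614777 q [-0.2527  0.7613  1.7075 -0.0108  0.6703 -0.1762] F [ -1.7596 -13.0171   0.4144] g 0.0002886468246517548
shift [ 0.002  -0.0001  0.0006] turn 0.0032035894487582564
lane x -37.7 y 0.2 mm F along -12.5 lat 1.6 z 1.7 M [-0.0071  0.0013 -1.    ] t 37.975 q4 -0.010833140300590216
now 37.975 [ 0.5707 -0.0351 -0.0194] yaw 86.10646372836345 tilt -0.9999740376628059 q [-0.2527  0.7613  1.7075 -0.0108  0.6703 -0.1763] F [ -2.4414 -12.3415   1.729 ] g 0.0007188515673539838
shift [ 0.002  -0.0001  0.0006] turn 0.0032544059954862817
-18 top runs: [(np.int64(-27), np.int64(76))]
18 top runs: [(np.int64(-28), np.int64(76))]
b1 front 191.00713654646043 pad 193.06130620271176
```

View pics/c19.png

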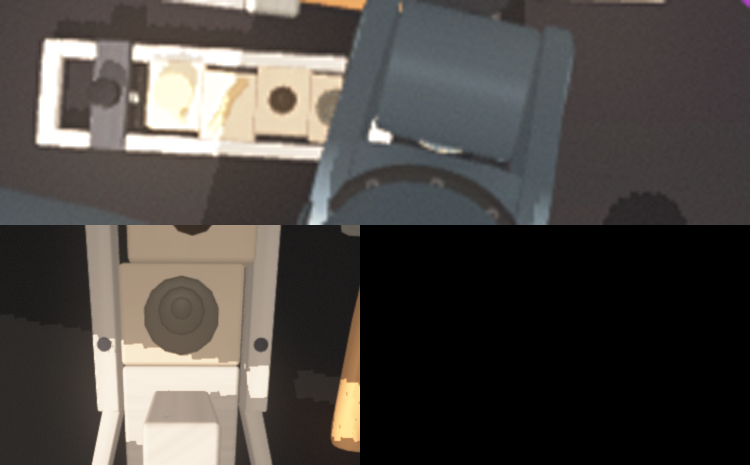

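>>> send_rows(steps=[0,0.0024,0,0,0,0,0.0029,0,0,0,0,0.0031,0,0,0,0,0.0031,0,0,0,0,0.0031,0,0,0,0,0.0031,0,0,0,0,0.0031,0,0,0,0,0.0031,0,0,0])

```text
time: 38.98
position: [0.5708, -0.0347, -0.0193]
tool_rot: [0.73, 0.683, -0.003, 0.004]
ft_force: [-1.9, -13.8, 1.2]
grip_width: 0.0007
```

```bash
python3 p.py 2 -.020 85.92 .0003
```

```text
lane x -37.3 y 0.1 mm F along -13.9 lat 0.9 z 1.2 M [-0.0105  0.0011 -0.9999] t 38.975 q4 -0.01632923889954882
now 38.975 [ 0.5708 -0.0347 -0.0193] yaw 86.19869521735792 tilt -0.999943990362983 q [-0.2499  0.7613  1.7071 -0.0163  0.6702 -0.1708] F [ -1.9306 -13.8177   1.2107] g 0.0007304654746413045
shift [ 0.002  -0.0002  0.0006] turn 0.004864149152456972
```

>>> send_rows(steps=[0,0.0015,0,0,0,0,0.0005,0,0,0,0,-0.0005,0,0,0,0,-0.0015,0,0,0,0,-0.0025,0,0,0,0,-0.0035,0,0,0,0,-0.005,0,0,0,0,-0.007,0,0,0])

```text
time: 39.98
position: [0.5702, -0.0416, -0.0194]
tool_rot: [0.73, 0.683, -0.004, 0.004]
ft_force: [-0.1, -0.1, 0.7]
grip_width: 0.0003
```

```bash
python3 p.py 0 -.020 85.92 .0003;python3 im.py 20;python3 gaps.py 20;python3 f.py 20|head -1
```

```text
lane x -44.2 y 0.2 mm F along -0.1 lat 0.1 z 0.7 M [-0.0103  0.0008 -0.9999] t 39.975 q4 -0.01606020179247832
now 39.975 [ 0.5702 -0.0416 -0.0194] yaw 86.20608988997816 tilt -0.9999464346584889 q [-0.2621  0.7612  1.7074 -0.0161  0.6703 -0.1833] F [-0.091  -0.1408  0.7363] g 0.0003386320016328998
shift [ 0.     -0.0001  0.0006] turn 0.004993210536786927
-18 top runs: [(np.int64(-28), np.int64(70))]
18 top runs: [(np.int64(-28), np.int64(70))]
b1 front 108.37472409089185 pad 108.66960997217501
242 [(80, 40, 16, 25), (85, 38, 16, 25), (90, 36, 16, 24), (95, 34, 16, 25), (100, 32, 16, 26), (105, 30, 16, 26), (110, 29, 16, 26), (115, 26, 16, 25), (120, 24, 16, 25), (125, 22, 16, 25), (130, 20, 17, 24), (135, 18, 17, 25), (140, 16, 17, 25), (145, 14, 17, 25), (150, 12, 17, 26), (155, 10, 17, 25), (160, 8, 17, 25), (165, 6, 17, 25), (170, 3, 17, 25), (175, 1, 17, 25), (180, 0, 17, 26), (185, 10, 12, 74), (190, 8, 12, 74), (195, 7, 12, 74), (200, 5, 12, 73), (205, 3, 12, 73), (210, 2, 12, 74), (215, 0, 12, 73), (220, -1, 12, 73), (225, -21, 17, 25), (230, -23, 18, 25), (235, -26, 18, 25), (240, -39, 21, 0), (245, -43, 21, 0), (250, -45, 21, 0), (255, -49, 21, 0), (260, -51, 21, 0), (265, -5, 10, 94), (270, -5, 10, 97), (275, -5, 10, 99), (280, -6, 10, 100), (285, -5, 9, 104), (290, -6, 9, 105), (295, -5, 9, 108)]
```

View pics/w20.png

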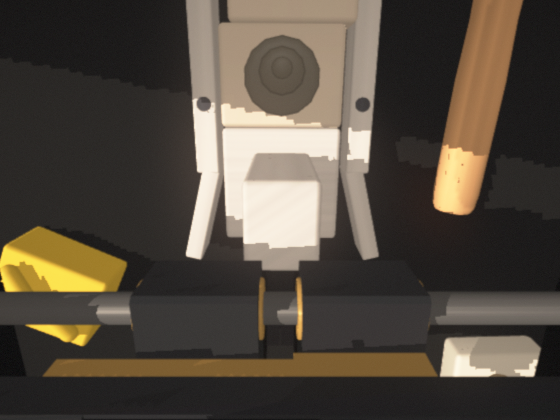

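>>> send_rows(steps=[0,-0.01,0,0,0,0,-0.03,0,0,0,0,-0.05,0,0,0,0,-0.06,0,-0.01,0,0,-0.06,0,-0.05,0,0,-0.06,0,-0.1,0,0,-0.06,0,-0.14,0,0,-0.06,0,-0.16,0])

```text
time: 41.08
position: [0.5674, -0.101, 0.1448]
tool_rot: [0.73, 0.683, -0.002, 0.006]
ft_force: [-0.0, -0.4, 0.1]
grip_width: 0.0002
```

>>> send_rows(steps=[0,-0.05,-0.03,0,0,0,-0.11,-0.06,0,0,0,-0.17,-0.09,0,0,0,-0.23,-0.1,0,0,0,-0.26,-0.1,0,0,0,-0.26,-0.1,0,0])

```text
time: 41.82
position: [0.4495, -0.3576, 0.1481]
tool_rot: [0.732, 0.681, -0.002, 0.008]
ft_force: [-0.8, -0.0, -0.7]
grip_width: 0.0005
```

```bash
python3 p.py 0;python3 - <<'E'
from p import *
c=snap('top','t21');W=cloud(c);im=c['color'][:,:,::-1]
cv2.imwrite('pics/c21.png',cv2.resize(im[170:245,150:400],None,fx=3.2,fy=3.2,interpolation=cv2.INTER_CUBIC))
s=snap('side','s21');cv2.imwrite('pics/s21c.png',cv2.resize(s['color'][170:310,230:340,::-1],None,fx=4.2,fy=4.2,interpolation=cv2.INTER_CUBIC))
v,u=np.mgrid[:420,:560];P=W[...,:2]-L0;lx=P@d*1000;ly=P@n*1000;z=W[...,2]*1000
for y0 in(-15,0,15):
  k=(abs(ly-y0)<5)&(z>18)&(z<48)&(lx>-60)&(lx<220)
  x=np.sort((rays(c,.026,np.c_[u[k],v[k]])[:,:2]-L0)@d*1000);g=np.diff(x);print(y0,x[0],x[-1],[(x[i],x[i+1]) for i in np.flatnonzero(g>1.5)])
E
```

```text
lane x -368.0 y 98.1 mm F along -0.1 lat 0.8 z -0.7 M [-0.0139  0.0076 -0.9999] t 41.825 q4 -0.0051014586242982725
now 41.825 [ 0.4495 -0.3576  0.1481] yaw 85.87311960352483 tilt -0.9998749372213904 q [-0.8638  0.5007  1.6131 -0.0051  1.0125 -0.7892] F [-0.823  -0.0093 -0.7076] g 0.00045616217434150827
shift [0.0016 0.0972 0.1138] turn -0.0008182172731318872
-15 -27.78362888568495 221.40202519003182 [(np.float64(-27.78362888568495), np.float64(-26.085940602654556)), (np.float64(-25.5679465940252), np.float64(-23.871466273553683)), (np.float64(-23.352281997328234), np.float64(-21.657009620180812)), (np.float64(-21.13663509538207), np.float64(-19.44257064232432)), (np.float64(-18.921005887974736), np.float64(-16.836135883282378)), (np.float64(-16.705394374894286), np.float64(-14.620839732120988)), (np.float64(-14.489800555928745), np.float64(-12.40556127010431)), (np.float64(-12.27422443086615), np.float64(-10.190300497020473)), (np.float64(-10.058665999494536), np.float64(-7.975057412657619)), (np.float64(-7.8431252616019735), np.float64(-5.759832016803866)), (np.float64(-5.6276022169
[... 19283 characters left out ...]
58220894), np.float64(198.58230214498465)), (np.float64(199.06081365797553), np.float64(200.79289813033293)), (np.float64(201.43218534607666), np.float64(203.00347649467722)), (np.float64(203.64394979057246), np.float64(205.21403723822826)), (np.float64(205.85569659534096), np.float64(207.42458036119677)), (np.float64(208.06742576059307), np.float64(209.6351058637934)), (np.float64(210.27913728653976), np.float64(211.84561374622882)), (np.float64(212.4908311733922), np.float64(214.0561040087137)), (np.float64(214.70250742136133), np.float64(216.26657665145876)), (np.float64(216.91416603065812), np.float64(218.63916012577272)), (np.float64(219.12580700149363), np.float64(220.84989389259061))]
```

View pics/c21.png

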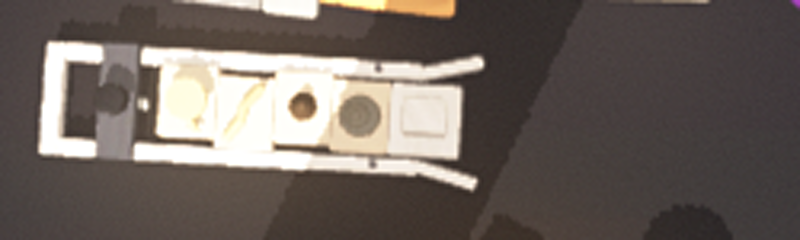

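View pics/s21c.png

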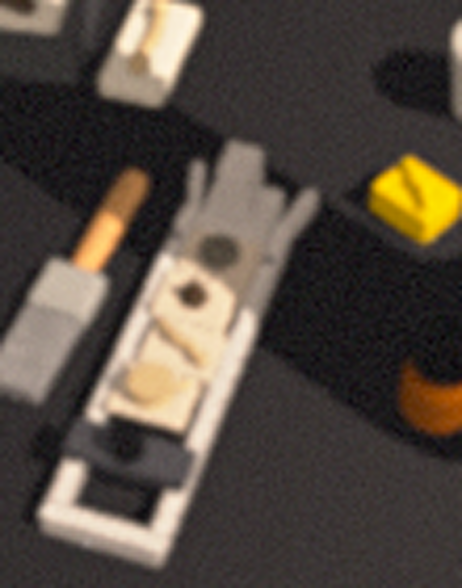

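View pics/t21.png

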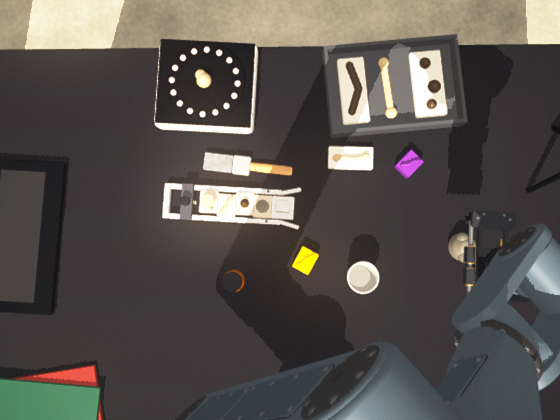

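```bash
python3 -c "
from rig import hand_in,robot
print(hand_in(),robot.get_obs()['time'])"
```

```text
the job is handed in; nothing more can be done
the job is handed in; nothing more can be done
```

The row is in the lane, pressed on the pad, and the follower is left standing flat against block4. I handed the job in at about 42 s of the 72 s allowed; it gave no verdict.

**What I did**
- I gripped the follower by its stem, set it down behind block4 and pushed the row into the lane mouth.
- I opened the gripper and pushed with the shut fingers, low on the back of the follower's base, until block1 met the pad.
- I held the row pressed in for roughly 1.5 s, then backed off slowly.

**What went wrong**
- **Tool height:** in the wrist camera depth the fingertips sat about 35 mm higher than the reported tool position.
- **First push:** because of that, I had gripped only the top few millimetres of the stem. Near the mouth the follower pitched forward about 10°, and the arm pressed down with about 15 N.
- **Second push:** pushing with shut fingers against the stem pitched it the same way, and the row barely moved.
- **Recovery:** each time the follower went flat again when I let go or backed off, and the row stayed upright. The final push, at the corrected height, stayed flat throughout.

**Last checks**
- **Pad force:** the push peaked at about 13.9 N, against about 5 N for sliding alone. That puts about 8 to 9 N on the pad. The pad's travel gives about 7 to 8 N, and that travel is known only to about half a millimetre.
- **Final pose:** in the last pictures I saw no gap in the row or between block1 and the pad, to about 2 mm. The blocks alternate a few millimetres side to side in the lane, as they stood at the start.
- **Bystanders:** I saw no sign that anything else had moved. The rock was partly hidden by the arm in the last top view.

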